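# Empty the grinding nest and hang the pins by length

## Robot

A 6-joint arm with a two-finger parallel gripper is mounted at the origin on a cart in front of the work surface, level with it; the furniture and walls round the work are solid. World frame = base frame: x ahead of the robot, y to its left, z up, the work surface at z = 0. Lengths are in m, angles in rad, forces in N, time in s.
With the tool pointing down it reaches from about 0.3 to 0.85 m from the base axis. Payload 5.4 kg.
Tool frame: the origin (TCP) lies between the finger pads; the fingertips stand 25 mm ahead of it and the grasp point (between the pads) lies 6 mm ahead of it (bot.tips_ahead is the z of the fingertips in the tool frame, in m); z points along the fingers, y is the line along which they close (so a half turn about z gives the same grasp; the last joint's range is limited). The gripper opens to 85 mm and grips with 20 to 120 N. Pads are 22 mm wide; open, the fingers measure 114 mm over their backs; the gripper's body (76 mm by 85 mm) begins 54 mm behind the grasp point. The pads swing forward as they close: fully open they stand 13 mm farther back than shut.
Start: joints at [-1.53, 0.158, 1.597, -0, 1.386, -0.21], TCP at [0.143, -0.557, 0.256] pointing down, gripper open.
Joint ranges: [-2.91, 2.91], [-0.94, 2.29], [0.18, 2.7], [-1.29, 4.43], [0.17, 2.64], [-3, 3]. Speed limits (rad/s): [2.57, 2.57, 3.14, 3.14, 3.14, 3.14].

## Interface

Orientations are given as a unit quaternion [x, y, z, w].
In Python, from bench import state, cams, job, bot gives the robot as it stands.
- The arm moves only by the tool carry_out, never from a script. Its argument "targets" is a list of rows, each an object of numbers: "tx", "ty", "tz": the shift along the tool's x, y, z in units of 40 mm (1.0 is 40 mm); "roll": the turn about the tool's z in units of 5 degrees (1.0 is 5 degrees); "jaw": the gripper command: -1 is fully open, 1 is shut, values between are in proportion. A call has 1 to 12 rows; each row shifts and turns the commanded pose from where the row before left it, along the tool's axes as they then stand; what a row does not reach is not made up. A row lasts 1/12 s, in which the tool goes at most 41.7 mm and 7.16 degrees, less where a joint would pass 70% of its speed; a pose out of reach is approached as far as the arm can. A call is refused whole if a number of a shift passes 1 or a number of a turn 1, either way. A call with a gripper value outside its range is refused whole. The fingers move at their own pace and stop on an object; the grip force is fixed at half the most. Time passes only in rows, so rows that do not move let the fingers close. It gives the time, the measured TCP pose, the force, the opening and the grip force at its end, in the units of the state.
- state(): the state, without advancing time (a new reading comes with each control period).
- cams.snapshot(name): name is "scene" or "top" or "wrist"; returns a dict with "frame" (420x560x3 uint8, red, green, blue), "range_z" (420x560 float32, m along the optical axis (not along the pixel's ray), 0 where there is no reading), "intrinsics" (3x3 intrinsics, pixels), "distortion" ([k1, k2, p1, p2, k3] as OpenCV has them; the pictures are not rectified), "R" (3x3) and "t" (3): a world point X has camera coordinates R X + t; the wrist camera has in their place "hand_eye" (4x4, takes a point from camera to tool coordinates, whose origin is the TCP and whose axes are the flange's). Camera axes: x right, y down, z forward; pixel columns grow to the right and rows downward; lengths in m; the calibration is good to about 2 mm. A picture is of the moment at which its call begins: read the wrist's pose just before it.
- job.finish_job(): hands the job in; it is judged then, once.
The state is a dict: "time": time; "q": joint angles; "qd": joint speeds; "joint_efforts": joint torques, N m; "position": TCP position; "orientation": TCP orientation; "contact_force": force on the tool from outside, world axes, zero at the start; "moment": the same for the moment, N m; "opening": opening from 0.0 (shut) to 1.0 (fully open); "finger_force": force on a finger pad.
Only numpy, scipy, OpenCV 4.12 (cv2) and the standard library are available. Lean on these libraries where they do the work, as an engineer would, in place of code of your own. Each camera call takes 0.05 s, during which the arm holds its last target. There are 200 camera calls.

## Task

Some or all pockets of the grinding nest hold a ground pin, its head flush with the block: press the front ejector paddle of each such pocket right down so that the pin rises, take the pin out, and hang it by its head in the gauge rack, the short pins in the low slot and the long pins, whose shanks are too long to hang free there, in the high slot. Every pin must end upright with its head flat on its rail, and every ejector lever must be sent fully home again by pressing its rear tail, ready for the next batch. Do not drop a pin off the bench, and leave the oil bottle and the tape measure where they stand.

Things in the scene. Friction and masses are not known exactly. Their poses are not given: they have to be found in the camera images.
- nest: steel grinding nest bolted to the bench, 60 (x) x 236 (y) x 62 mm high. Origin under its centre; x points from the paddle side to the back, y along the row of pockets, z up. Five round pockets, 28 mm across, at x = 0 and y = -88, -44, 0, 44, 88 mm (numbers 1 to 5). A seated pin's head is flush with the top. Each pocket has a rocking ejector lever: paddle in front, tail behind
- rack: gauge rack, loose on the 3 mm mesh mat, 1.6 kg: steel base plate 150 (x) x 124 (y) x 6 mm and two aluminium rails, 24 mm apart. Origin under its centre, z up. Each rail, 44 mm wide, has a slot along x, 16 mm wide and 118 mm long, in which pins hang by their heads, put in from above anywhere along it (36 mm apart leaves room for 22 mm wide fingers closing along the rack's y)
- low_slot (a point): middle of the low rail's slot at the rail's top face (rack frame x 0, y +34, z 42 mm); axes as the rack's. The base plate lies 36 mm below: a 28 mm shank hangs free, a 44 mm one stands on the plate with its head 8 mm off the rail
- high_slot (a point): middle of the high rail's slot at the rail's top face (rack frame x 0, y -34, z 58 mm); axes as the rack's. The base plate lies 52 mm below: a 44 mm shank hangs free
- pin_1: headed steel pin, about 80 g: head 26 mm across, 12 mm high; shank 12 mm across and either 28 mm (short) or 44 mm (long). Seated pins look alike. Origin at the centre of the head's underside, z from shank to head. Starts seated in any one of the five pockets; may be absent
- lever_1 (a joint): ejector lever of pocket 1: 0 home, 0.35 paddle fully down: the pin then stands 16 mm higher, its underside 4 mm above the block. It rubs and stays where left (5 N on paddle or 3 N on tail moves it). Pressing the tail sends it home: a plate 26 (y) x 22 (x) mm, 60 mm behind the pocket's axis (nest +x), its top 37 mm above the bench at home, 36 mm higher with the paddle down
- lever_1_paddle (a point): middle of the top face of the front paddle of pocket 1's lever, 26 mm along the nest's y and 30 mm along x, 95 mm before the pocket's axis (nest -x), 40 mm above the bench at home and 17 mm lower when fully down
- pin_2: headed steel pin, about 80 g: head 26 mm across, 12 mm high; shank 12 mm across and either 28 mm (short) or 44 mm (long). Seated pins look alike. Origin at the centre of the head's underside, z from shank to head. Starts seated in any one of the five pockets; may be absent
- lever_2 (a joint): ejector lever of pocket 2: 0 home, 0.35 paddle fully down: the pin then stands 16 mm higher, its underside 4 mm above the block. It rubs and stays where left (5 N on paddle or 3 N on tail moves it). Pressing the tail sends it home: a plate 26 (y) x 22 (x) mm, 60 mm behind the pocket's axis (nest +x), its top 37 mm above the bench at home, 36 mm higher with the paddle down
- lever_2_paddle (a point): middle of the top face of the front paddle of pocket 2's lever, 26 mm along the nest's y and 30 mm along x, 95 mm before the pocket's axis (nest -x), 40 mm above the bench at home and 17 mm lower when fully down
- pin_3: headed steel pin, about 80 g: head 26 mm across, 12 mm high; shank 12 mm across and either 28 mm (short) or 44 mm (long). Seated pins look alike. Origin at the centre of the head's underside, z from shank to head. Starts seated in any one of the five pockets; may be absent
- lever_3 (a joint): ejector lever of pocket 3: 0 home, 0.35 paddle fully down: the pin then stands 16 mm higher, its underside 4 mm above the block. It rubs and stays where left (5 N on paddle or 3 N on tail moves it). Pressing the tail sends it home: a plate 26 (y) x 22 (x) mm, 60 mm behind the pocket's axis (nest +x), its top 37 mm above the bench at home, 36 mm higher with the paddle down
- lever_3_paddle (a point): middle of the top face of the front paddle of pocket 3's lever, 26 mm along the nest's y and 30 mm along x, 95 mm before the pocket's axis (nest -x), 40 mm above the bench at home and 17 mm lower when fully down
- pin_4: headed steel pin, about 80 g: head 26 mm across, 12 mm high; shank 12 mm across and either 28 mm (short) or 44 mm (long). Seated pins look alike. Origin at the centre of the head's underside, z from shank to head. Starts seated in any one of the five pockets; may be absent
- lever_4 (a joint): ejector lever of pocket 4: 0 home, 0.35 paddle fully down: the pin then stands 16 mm higher, its underside 4 mm above the block. It rubs and stays where left (5 N on paddle or 3 N on tail moves it). Pressing the tail sends it home: a plate 26 (y) x 22 (x) mm, 60 mm behind the pocket's axis (nest +x), its top 37 mm above the bench at home, 36 mm higher with the paddle down
- lever_4_paddle (a point): middle of the top face of the front paddle of pocket 4's lever, 26 mm along the nest's y and 30 mm along x, 95 mm before the pocket's axis (nest -x), 40 mm above the bench at home and 17 mm lower when fully down
- pin_5: headed steel pin, about 80 g: head 26 mm across, 12 mm high; shank 12 mm across and either 28 mm (short) or 44 mm (long). Seated pins look alike. Origin at the centre of the head's underside, z from shank to head. Starts seated in any one of the five pockets; may be absent
- lever_5 (a joint): ejector lever of pocket 5: 0 home, 0.35 paddle fully down: the pin then stands 16 mm higher, its underside 4 mm above the block. It rubs and stays where left (5 N on paddle or 3 N on tail moves it). Pressing the tail sends it home: a plate 26 (y) x 22 (x) mm, 60 mm behind the pocket's axis (nest +x), its top 37 mm above the bench at home, 36 mm higher with the paddle down
- lever_5_paddle (a point): middle of the top face of the front paddle of pocket 5's lever, 26 mm along the nest's y and 30 mm along x, 95 mm before the pocket's axis (nest -x), 40 mm above the bench at home and 17 mm lower when fully down
- oil_bottle: plastic oil bottle with a red spout, 52 x 48 x 145 mm, standing behind the work; origin under its centre; leave it alone
- tape_measure: yellow tape measure, 37 x 84 x 62 mm, behind the work; origin under its centre; leave it alone

How it is judged:
By the outcome, as a careful person would: the job done as asked, in the order asked, and still so for the second after the job is handed in, with the robot touching nothing.
Of pin_1, pin_2, pin_3, pin_4, pin_5 only 3 to 5 are there at a start; the rules pass over those that are not, and their reading is None.
At some moment in a run one of rack may be knocked a few centimetres aside while the robot is not near it.
It also fails if it takes over 210 s, if anything falls off the work surface, if the arm or the gripper's body presses on something with over 40 N, if the wrist force passes 120 N, or if a joint passes its speed limit or range.

## Working session

There is one attempt and no reset: what is moved stays moved. The work goes in short steps, Python scripts to look and compute and a tool call to move; the robot and the scene stay as the last step left them, time stands still between calls to the robot, and variables do not carry over. Pictures are saved under pics/ and viewed, at most 14 in all, crops included, and the job is handed in when it is done.

Besides the shell and the picture viewer there is one more tool, called after "Request:" in YAML: its name, and indented under it one key for each argument. carry_out: Moves the arm, as the interface text tells. Its arguments: {"type":"object","properties":{"targets":{"type":"array"}},"required":["targets"]}

```bash
mkdir -p pics; ls; cat > h.py <<'E'
import numpy as np, cv2
from scipy.spatial.transform import Rotation as Ro
from bench import state, cams, job, bot
def snap(n):
    s=state(); d=cams.snapshot(n)
    if n=='wrist':
        T=np.eye(4);T[:3,:3]=Ro.from_quat(s['orientation']).as_matrix();T[:3,3]=s['position']
        d['C']=T@d['hand_eye']
    else:
        C=np.eye(4);C[:3,:3]=d['R'].T;C[:3,3]=-d['R'].T@d['t'];d['C']=C
    return d
def ray(d,u,v):
    p=cv2.undistortPoints(np.array([[[u,v]]],float),d['intrinsics'],d['distortion'])[0,0]
    return d['C'][:3,:3]@np.array([p[0],p[1],1]),d['C'][:3,3]
def atz(d,u,v,z):
    r,o=ray(d,u,v);return o+r*(z-o[2])/r[2]
def cloud(d):
    h,w=d['range_z'].shape
    uv=np.stack(np.meshgrid(np.arange(w),np.arange(h)),-1).reshape(-1,1,2).astype(float)
    p=cv2.undistortPoints(uv,d['intrinsics'],d['distortion'])[:,0]
    z=d['range_z'].reshape(-1,1)
    X=np.hstack([p*z,z])@d['C'][:3,:3].T+d['C'][:3,3]
    X[z[:,0]==0]=np.nan
    return X.reshape(h,w,3)
def save(d,f,crop=None,k=1):
    im=d['frame'][:,:,::-1]
    if crop: u0,v0,u1,v1=crop; im=im[v0:v1,u0:u1]
    cv2.imwrite('pics/'+f,cv2.resize(im,None,fx=k,fy=k,interpolation=cv2.INTER_CUBIC))
E
python3 - <<'E'
from h import *
import pickle
print(state(),bot.tips_ahead)
for n in('top','scene'):
    d=snap(n);pickle.dump(d,open(n+'.pkl','wb'));save(d,n+'0.png',k=1.4);print(n,d['C'].round(3).tolist(),d['intrinsics'][0,0])
E
```

```text
pics
{'time': 0.0, 'q': array([-1.53011897e+00,  1.59045634e-01,  1.59824019e+00, -1.30578972e-05,
        1.38622727e+00, -2.10078942e-01]), 'qd': array([ 3.96776567e-04, -9.62676218e-04, -2.69457201e-05, -8.44864633e-04,
       -1.03848587e-03, -8.08522459e-04]), 'joint_efforts': array([ 1.54974819e-03, -3.96003842e+01, -3.31425118e+01,  1.01539274e-05,
        8.45936331e-03, -3.09273087e-07]), 'position': array([ 0.1426428 , -0.55644347,  0.2553148 ]), 'orientation': array([ 9.92149843e-01,  1.25051059e-01,  7.48405347e-05, -9.57323463e-04]), 'contact_force': array([0.23901189, 0.54981194, 0.42846886]), 'moment': array([-0.03223399,  0.00709421, -0.06988209]), 'finger_force': 0.0, 'opening': 1.0041950713239371} 0.025
top [[-0.006, -0.996, 0.087, 0.442], [-0.999, 0.009, 0.032, 0.247], [-0.033, -0.087, -0.996, 0.974], [0.0, 0.0, 0.0, 1.0]] 382.494820368677
scene [[-0.832, -0.429, 0.353, 0.158], [-0.555, 0.628, -0.545, 0.871], [0.012, -0.649, -0.761, 0.934], [0.0, 0.0, 0.0, 1.0]] 481.7509376274943
```

View pics/top0.png

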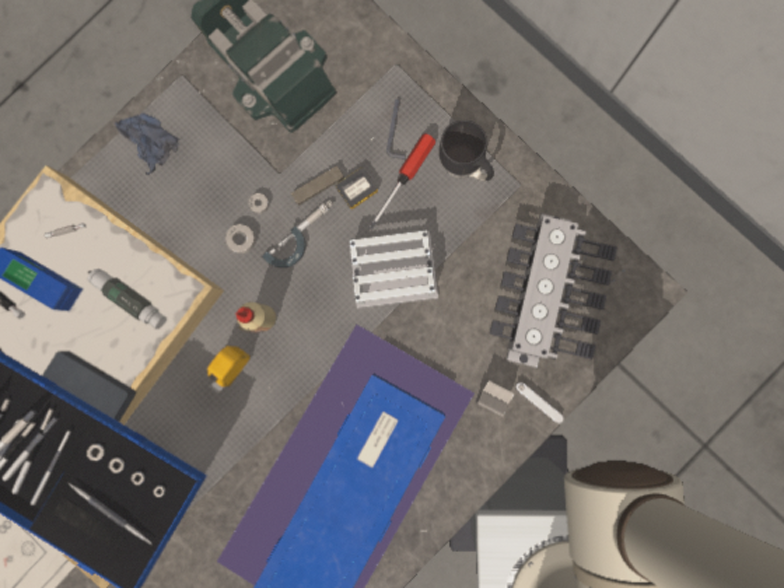

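View pics/scene0.png

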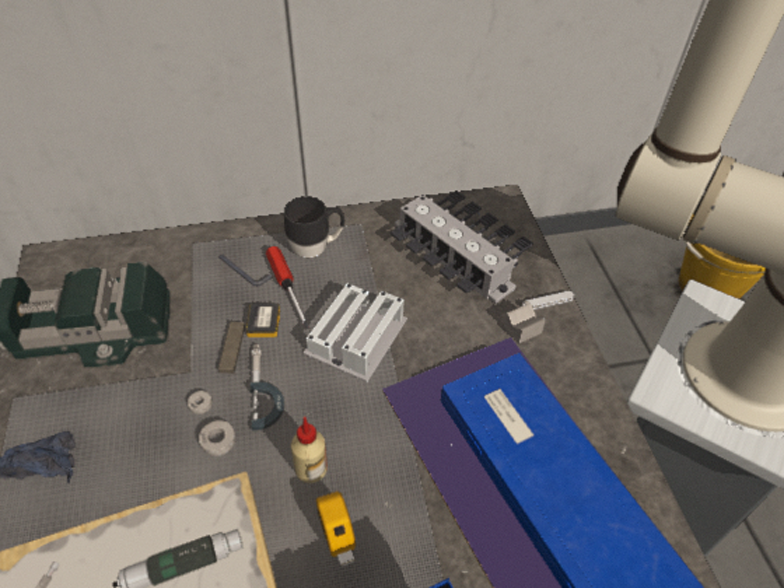

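Top view (1.4x): five bright discs in the nest at about (557,237) to (534,337). The longer levers are on the right, so those are the paddles and nest x points to image left. The rack's rails are at about (392,268). Next I'll measure both.

```bash
python3 - <<'E'
from h import *
import pickle
d=pickle.load(open('top.pkl','rb'))
hd=np.array([atz(d,u/1.4,v/1.4,.062) for u,v in[(557,237),(551,262),(545,287),(540,312),(534,337)]])
print(hd.round(4).tolist(),np.linalg.norm(np.diff(hd,axis=0),axis=1).round(4))
X=cloud(d)
c=hd.mean(0)
for nm,cen,lo,hi,R in(('nest',c,.055,.07,.15),('high',atz(d,280,190,.05),.053,.066,.1),('low',atz(d,280,190,.05),.036,.047,.1)):
    m=(np.linalg.norm(X[...,:2]-cen[:2],axis=-1)<R)&(X[...,2]>lo)&(X[...,2]<hi)
    r=cv2.minAreaRect(X[m][:,:2].astype(np.float32)*1000);print(nm,m.sum(),np.median(X[m][:,2]).round(4),r)
s=pickle.load(open('scene.pkl','rb'))
Y=cloud(s)
for z,nm in((d,'top'),(s,'sc')): save(z,'c_%s.png'%nm,(235,150,450,270) if nm=='top' else (210,130,380,275),3.6 if nm=='top' else 4)
E
```

```text
[[0.6288, 0.0203, 0.062], [0.5858, 0.0317, 0.062], [0.5431, 0.043, 0.062], [0.5006, 0.0526, 0.062], [0.4585, 0.0638, 0.062]] [0.0445 0.0442 0.0435 0.0436]
nest 2509 0.0607 ((546.4769897460938, 42.70602035522461), (61.80629348754883, 236.46299743652344), 75.54571533203125)
high 735 0.0594 ((552.149658203125, 301.3653259277344), (44.3988037109375, 137.90396118164062), 6.606173992156982)
low 707 0.0434 ((586.2600708007812, 305.25128173828125), (112.63079833984375, 137.63418579101562), 6.4563751220703125)
```

View pics/c_top.png

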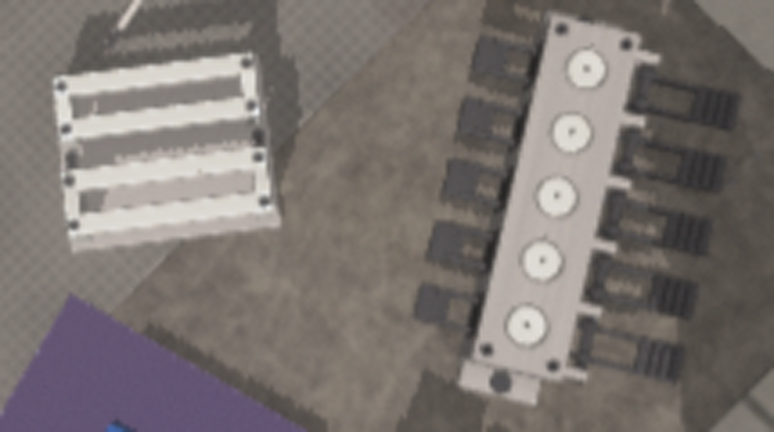

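Request:
carry_out:
  targets:
    - {"tx": 0.7,"ty": -0.6,"tz": -0.2,"jaw": 1}
    - {"tx": 0.7,"ty": -0.6,"tz": -0.2,"jaw": 1}
    - {"tx": 0.7,"ty": -0.6,"tz": -0.2,"jaw": 1}
    - {"tx": 0.7,"ty": -0.6,"tz": -0.2,"jaw": 1}
    - {"tx": 0.7,"ty": -0.6,"tz": -0.2,"jaw": 1}
    - {"tx": 0.7,"ty": -0.6,"tz": -0.2,"jaw": 1}
    - {"tx": 0.7,"ty": -0.6,"tz": -0.2,"jaw": 1}
    - {"tx": 0.7,"ty": -0.6,"tz": -0.2,"jaw": 1}
    - {"tx": 0.7,"ty": -0.6,"tz": -0.2,"jaw": 1}
    - {"tx": 0.7,"ty": -0.6,"tz": -0.2,"jaw": 1}
    - {"tx": 0.7,"ty": -0.6,"tz": 0,"jaw": 1}
    - {"tx": 0.7,"ty": -0.6,"tz": 0,"jaw": 1}

```text
$.targets[0]: bad value
```

Request:
carry_out:
  targets:
    - {"tx": 0.7,"ty": -0.6,"tz": 0,"jaw": 1}
    - {"tx": 0.7,"ty": -0.6,"tz": 0,"jaw": 1}
    - {"tx": 0.7,"ty": -0.6,"tz": 0,"jaw": 1}
    - {"tx": 0.7,"ty": -0.6,"tz": 0,"jaw": 1}
    - {"tx": 0.7,"ty": -0.6,"tz": 0,"jaw": 1}
    - {"tx": 0.7,"ty": -0.6,"tz": 0,"jaw": 1}
    - {"jaw": 1}
    - {"jaw": 1}

```text
$.targets[0]: bad value
```

```bash
python3 - <<'E'
from h import *
d=snap('wrist');save(d,'w1.png',k=1.4)
print(d['hand_eye'].round(3).tolist(),d['C'].round(3).tolist(),d['intrinsics'][0,0],state()['position'],state()['opening'])
X=cloud(d)
for p in((.5433,.0423),):
    for z in(.5,):pass
m=(np.linalg.norm(X[...,:2]-[.545,.042],axis=-1)<.15)&(X[...,2]>.052)&(X[...,2]<.07)
r=cv2.minAreaRect(X[m][:,:2].astype(np.float32)*1000);print(m.sum(),np.median(X[m][:,2]),r)
E
```

```text
[[-0.001, -0.966, -0.259, 0.066], [1.0, -0.0, -0.001, 0.0], [0.001, -0.259, 0.966, -0.119], [0.0, 0.0, 0.0, 1.0]] [[0.248, -0.936, -0.251, 0.207], [-0.969, -0.24, -0.062, -0.541], [-0.003, 0.259, -0.966, 0.374], [0.0, 0.0, 0.0, 1.0]] 359.0596869906843 [ 0.14266365 -0.55657629  0.25554021] 0.9986111011541627
0 nan ((0.0, 0.0), (0.0, 0.0), 0.0)
  return _methods._mean(a, axis=axis, dtype=dtype,
  ret = ret.dtype.type(ret / rcount)
```

View pics/w1.png

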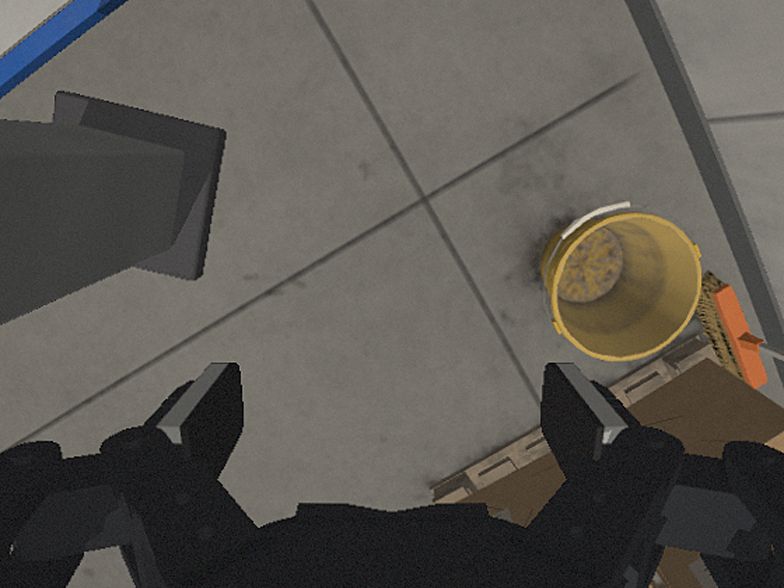

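The moves were refused because the roll value was missing, and the picture shows only floor. I'll send every field this time.

Request:
carry_out:
  targets:
    - {"tx": 0.7,"ty": -0.6,"tz": -0.2,"roll": 0,"jaw": 1}
    - {"tx": 0.7,"ty": -0.6,"tz": -0.2,"roll": 0,"jaw": 1}
    - {"tx": 0.7,"ty": -0.6,"tz": -0.2,"roll": 0,"jaw": 1}
    - {"tx": 0.7,"ty": -0.6,"tz": -0.2,"roll": 0,"jaw": 1}
    - {"tx": 0.7,"ty": -0.6,"tz": -0.2,"roll": 0,"jaw": 1}
    - {"tx": 0.7,"ty": -0.6,"tz": -0.2,"roll": 0,"jaw": 1}
    - {"tx": 0.7,"ty": -0.6,"tz": -0.2,"roll": 0,"jaw": 1}
    - {"tx": 0.7,"ty": -0.6,"tz": -0.2,"roll": 0,"jaw": 1}
    - {"tx": 0.7,"ty": -0.6,"tz": -0.2,"roll": 0,"jaw": 1}
    - {"tx": 0.7,"ty": -0.6,"tz": -0.2,"roll": 0,"jaw": 1}
    - {"tx": 0.7,"ty": -0.6,"tz": 0,"roll": 0,"jaw": 1}
    - {"tx": 0.7,"ty": -0.6,"tz": 0,"roll": 0,"jaw": 1}

```text
time: 1.15
position: [0.3975, -0.193, 0.3369]
orientation: [0.992, 0.125, 0.0, 0.001]
contact_force: [0.7, -0.9, 0.0]
opening: -0.002
finger_force: 0.0
```

Request:
carry_out:
  targets:
    - {"tx": 0.7,"ty": -0.6,"tz": 0,"roll": 0,"jaw": 1}
    - {"tx": 0.7,"ty": -0.6,"tz": 0,"roll": 0,"jaw": 1}
    - {"tx": 0.7,"ty": -0.6,"tz": 0,"roll": 0,"jaw": 1}
    - {"tx": 0.7,"ty": -0.6,"tz": 0,"roll": 0,"jaw": 1}
    - {"tx": 0.7,"ty": -0.6,"tz": 0,"roll": 0,"jaw": 1}
    - {"tx": 0,"ty": -0.6,"tz": 0,"roll": 0,"jaw": 1}
    - {"tx": 0,"ty": 0,"tz": 0,"roll": 0,"jaw": 1}
    - {"tx": 0,"ty": 0,"tz": 0,"roll": 0,"jaw": 1}

```text
time: 1.82
position: [0.4964, -0.0194, 0.3359]
orientation: [0.992, 0.126, -0.0, 0.0]
contact_force: [-0.3, -0.2, 0.6]
opening: 0.005
finger_force: 0.0
```

```bash
python3 - <<'E'
from h import *
d=snap('wrist');save(d,'w2.png',k=1.4)
print(state()['position'],state()['orientation'],state()['opening'])
X=cloud(d)
m=(np.linalg.norm(X[...,:2]-[.545,.042],axis=-1)<.15)&(X[...,2]>.052)&(X[...,2]<.07)
r=cv2.minAreaRect(X[m][:,:2].astype(np.float32)*1000);print(m.sum(),np.median(X[m][:,2]),r)
import pickle;pickle.dump(d,open('w2.pkl','wb'))
E
```

```text
[ 0.49641275 -0.02040421  0.33609408] [ 9.92097395e-01  1.25469806e-01 -2.26848031e-04  1.86986489e-04] 0.0030384876399670063
12592 0.06339843981081106 ((546.1279296875, 43.016334533691406), (60.62411880493164, 237.20225524902344), 75.5145492553711)
```

View pics/w2.png

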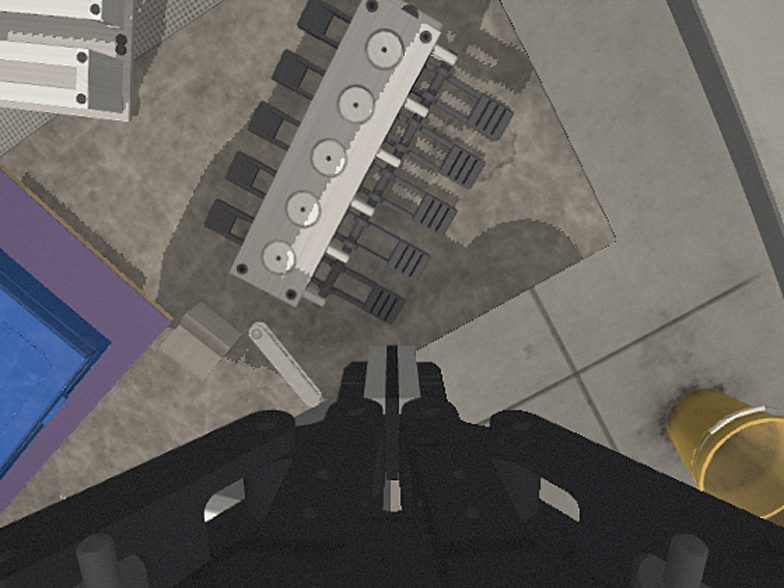

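The wrist view shows five seated heads, from pocket 1 at (383,48) to pocket 5 at (278,258), with the ridged paddles on the right. The row is turned about 28.7° from tool x. I'll measure the heads.

```bash
python3 - <<'E'
from h import *
import pickle
d=pickle.load(open('w2.pkl','rb'));X=cloud(d)
px=[(383.5,48.5),(356,103.5),(328.5,158),(303,209),(278,258)]
hd=np.array([atz(d,u/1.4,v/1.4,.062) for u,v in px])
for h,(u,v) in zip(hd,px): print(h.round(4),np.linalg.norm(h-hd[0]).round(4), 'depth z',np.nanmedian(X[int(v/1.4)-3:int(v/1.4)+4,int(u/1.4)-3:int(u/1.4)+4,2]).round(4))
for u,v in[(490,118),(463,165),(435,213),(410,261),(386,304)]: print('paddle',atz(d,u/1.4,v/1.4,.04).round(4),(X[int(v/1.4),int(u/1.4)]).round(4))
e=(hd[4]-hd[0])/np.linalg.norm(hd[4]-hd[0]);print(hd.mean(0),e,np.degrees(np.arctan2(-e[1],-e[0])))
E
```

```text
[0.632  0.0215 0.062 ] 0.0 depth z 0.0635
[0.5896 0.0318 0.062 ] 0.0436 depth z 0.0639
[0.5459 0.0428 0.062 ] 0.0886 depth z 0.0637
[0.5032 0.0535 0.062 ] 0.1326 depth z 0.0636
[0.4601 0.0648 0.062 ] 0.1772 depth z 0.0635
paddle [ 0.6073 -0.0713  0.04  ] [ 0.6071 -0.0705  0.0443]
paddle [ 0.5668 -0.0608  0.04  ] [ 0.5675 -0.0596  0.0413]
paddle [ 0.5239 -0.0494  0.04  ] [ 0.5242 -0.0482  0.0432]
paddle [ 0.4798 -0.0399  0.04  ] [ 0.4802 -0.0387  0.0408]
paddle [ 0.4381 -0.0297  0.04  ] [ 0.4388 -0.0286  0.0427]
[0.54617074 0.04288165 0.062     ] [-0.96965808  0.24446513  0.        ] -14.150226665749011
```

Request:
carry_out:
  targets:
    - {"tx": 0,"ty": 0,"tz": 0,"roll": 0.96,"jaw": 1}
    - {"tx": 0,"ty": 0,"tz": 0,"roll": 0.96,"jaw": 1}
    - {"tx": 0,"ty": 0,"tz": 0,"roll": 0.96,"jaw": 1}
    - {"tx": 0,"ty": 0,"tz": 0,"roll": 0.96,"jaw": 1}
    - {"tx": 0,"ty": 0,"tz": 0,"roll": 0.96,"jaw": 1}
    - {"tx": 0,"ty": 0,"tz": 0,"roll": 0.95,"jaw": 1}
    - {"tx": 0.75,"ty": 0.13,"tz": 0.6,"roll": 0,"jaw": 1}
    - {"tx": 0.75,"ty": 0.13,"tz": 0.6,"roll": 0,"jaw": 1}
    - {"tx": 0.75,"ty": 0.13,"tz": 0.6,"roll": 0,"jaw": 1}
    - {"tx": 0.75,"ty": 0.13,"tz": 0.6,"roll": 0,"jaw": 1}
    - {"tx": 0,"ty": 0,"tz": 0.9,"roll": 0,"jaw": 1}
    - {"tx": 0,"ty": 0,"tz": 0.9,"roll": 0,"jaw": 1}

```text
time: 2.87
position: [0.6089, -0.0733, 0.1673]
orientation: [0.992, -0.127, 0.001, 0.0]
contact_force: [0.0, 0.0, 0.8]
opening: 0.001
finger_force: 0.0
```

Request:
carry_out:
  targets:
    - {"tx": 0,"ty": 0,"tz": 0.9,"roll": 0,"jaw": 1}
    - {"tx": 0,"ty": 0,"tz": 0.9,"roll": 0,"jaw": 1}
    - {"tx": 0,"ty": 0,"tz": 0.4,"roll": 0,"jaw": 1}
    - {"tx": 0,"ty": 0,"tz": 0,"roll": 0,"jaw": 1}
    - {"tx": 0,"ty": 0,"tz": 0,"roll": 0,"jaw": 1}

```text
time: 3.28
position: [0.607, -0.0715, 0.0798]
orientation: [0.992, -0.126, -0.001, -0.0]
contact_force: [0.5, -0.1, -0.4]
opening: -0.003
finger_force: 0.0
```

Request:
carry_out:
  targets:
    - {"tx": 0,"ty": 0,"tz": 0.3,"roll": 0,"jaw": 1}
    - {"tx": 0,"ty": 0,"tz": 0.2,"roll": 0,"jaw": 1}
    - {"tx": 0,"ty": 0,"tz": 0.15,"roll": 0,"jaw": 1}
    - {"tx": 0,"ty": 0,"tz": 0.15,"roll": 0,"jaw": 1}
    - {"tx": 0,"ty": 0,"tz": 0,"roll": 0,"jaw": 1}
    - {"tx": 0,"ty": 0,"tz": 0,"roll": 0,"jaw": 1}

```text
time: 3.78
position: [0.6094, -0.0709, 0.0498]
orientation: [0.992, -0.125, 0.002, 0.0]
contact_force: [2.9, 0.2, 3.4]
opening: 0.004
finger_force: 1.8
```

Request:
carry_out:
  targets:
    - {"tx": 0,"ty": 0,"tz": 0.07,"roll": 0,"jaw": 1}
    - {"tx": 0,"ty": 0,"tz": 0,"roll": 0,"jaw": 1}
    - {"tx": 0,"ty": 0,"tz": 0,"roll": 0,"jaw": 1}

```text
time: 4.03
position: [0.6097, -0.0709, 0.0493]
orientation: [0.992, -0.125, 0.002, 0.0]
contact_force: [-4.7, 1.4, 19.1]
opening: -0.004
finger_force: 8.6
```

```bash
python3 - <<'E'
from h import *
for i in range(4):
    d=snap('scene')
    s=state();print(s['position'].round(4),s['contact_force'].round(1))
X=cloud(d)
for k in range(5):
    p=np.array([.5462,.0429])+(k-2)*.044*np.array([-.9688,.2478])
    m=np.linalg.norm(X[...,:2]-p,axis=-1)<.009;print(k+1,m.sum(),np.median(X[m][:,2]))
E
```

```text
[ 0.6097 -0.0709  0.0492] [-3.8  0.9 17.9]
[ 0.6097 -0.0709  0.0493] [-3.9  1.3 18.4]
[ 0.6097 -0.0709  0.0493] [-3.4  0.7 17.6]
[ 0.6097 -0.0709  0.0493] [-4.1  1.1 18.9]
1 27 0.07779678294546122
2 28 0.06278880912583568
3 29 0.06222389592595112
4 26 0.06214415358088943
5 28 0.06175935091258483
```

Pin 1 now stands at 77.8 mm, fully raised with a firm stop. I'll repeat this for pockets 2 to 5.

Request:
carry_out:
  targets:
    - {"tx": 0,"ty": 0,"tz": -0.87,"roll": 0,"jaw": 1}
    - {"tx": -0.55,"ty": 0,"tz": 0,"roll": 0,"jaw": 1}
    - {"tx": -0.55,"ty": 0,"tz": 0,"roll": 0,"jaw": 1}
    - {"tx": 0,"ty": 0,"tz": 0,"roll": 0,"jaw": 1}
    - {"tx": 0,"ty": 0,"tz": 0.3,"roll": 0,"jaw": 1}
    - {"tx": 0,"ty": 0,"tz": 0.25,"roll": 0,"jaw": 1}
    - {"tx": 0,"ty": 0,"tz": 0.2,"roll": 0,"jaw": 1}
    - {"tx": 0,"ty": 0,"tz": 0.12,"roll": 0,"jaw": 1}
    - {"tx": 0,"ty": 0,"tz": 0,"roll": 0,"jaw": 1}
    - {"tx": 0,"ty": 0,"tz": 0,"roll": 0,"jaw": 1}

```text
time: 5.07
position: [0.5668, -0.0595, 0.049]
orientation: [0.992, -0.125, -0.0, -0.0]
contact_force: [-12.4, 4.7, 34.5]
opening: -0.002
finger_force: 15.7
```

Request:
carry_out:
  targets:
    - {"tx": 0,"ty": 0,"tz": -0.87,"roll": 0,"jaw": 1}
    - {"tx": -0.55,"ty": 0,"tz": 0,"roll": 0,"jaw": 1}
    - {"tx": -0.55,"ty": 0,"tz": 0,"roll": 0,"jaw": 1}
    - {"tx": 0,"ty": 0,"tz": 0,"roll": 0,"jaw": 1}
    - {"tx": 0,"ty": 0,"tz": 0.3,"roll": 0,"jaw": 1}
    - {"tx": 0,"ty": 0,"tz": 0.25,"roll": 0,"jaw": 1}
    - {"tx": 0,"ty": 0,"tz": 0.2,"roll": 0,"jaw": 1}
    - {"tx": 0,"ty": 0,"tz": 0.12,"roll": 0,"jaw": 1}
    - {"tx": 0,"ty": 0,"tz": 0,"roll": 0,"jaw": 1}
    - {"tx": 0,"ty": 0,"tz": 0,"roll": 0,"jaw": 1}

```text
time: 5.9
position: [0.5246, -0.0488, 0.0488]
orientation: [0.992, -0.125, -0.0, -0.0]
contact_force: [-14.7, 6.4, 40.4]
opening: -0.001
finger_force: 18.7
```

Request:
carry_out:
  targets:
    - {"tx": 0,"ty": 0,"tz": -0.87,"roll": 0,"jaw": 1}
    - {"tx": -0.55,"ty": 0,"tz": 0,"roll": 0,"jaw": 1}
    - {"tx": -0.55,"ty": 0,"tz": 0,"roll": 0,"jaw": 1}
    - {"tx": 0,"ty": 0,"tz": 0,"roll": 0,"jaw": 1}
    - {"tx": 0,"ty": 0,"tz": 0.3,"roll": 0,"jaw": 1}
    - {"tx": 0,"ty": 0,"tz": 0.25,"roll": 0,"jaw": 1}
    - {"tx": 0,"ty": 0,"tz": 0.2,"roll": 0,"jaw": 1}
    - {"tx": 0,"ty": 0,"tz": 0.12,"roll": 0,"jaw": 1}
    - {"tx": 0,"ty": 0,"tz": 0,"roll": 0,"jaw": 1}
    - {"tx": 0,"ty": 0,"tz": 0,"roll": 0,"jaw": 1}

```text
time: 6.73
position: [0.4819, -0.0378, 0.0487]
orientation: [0.992, -0.125, -0.001, -0.0]
contact_force: [-15.9, 4.8, 43.4]
opening: 0.002
finger_force: 20.2
```

Request:
carry_out:
  targets:
    - {"tx": 0,"ty": 0,"tz": -0.87,"roll": 0,"jaw": 1}
    - {"tx": -0.55,"ty": 0,"tz": 0,"roll": 0,"jaw": 1}
    - {"tx": -0.55,"ty": 0,"tz": 0,"roll": 0,"jaw": 1}
    - {"tx": 0,"ty": 0,"tz": 0,"roll": 0,"jaw": 1}
    - {"tx": 0,"ty": 0,"tz": 0.3,"roll": 0,"jaw": 1}
    - {"tx": 0,"ty": 0,"tz": 0.25,"roll": 0,"jaw": 1}
    - {"tx": 0,"ty": 0,"tz": 0.2,"roll": 0,"jaw": 1}
    - {"tx": 0,"ty": 0,"tz": 0.12,"roll": 0,"jaw": 1}
    - {"tx": 0,"ty": 0,"tz": 0,"roll": 0,"jaw": 1}
    - {"tx": 0,"ty": 0,"tz": 0,"roll": 0,"jaw": 1}

```text
time: 7.57
position: [0.4393, -0.0269, 0.0486]
orientation: [0.992, -0.125, -0.001, -0.0]
contact_force: [-17.1, 6.6, 46.8]
opening: -0.002
finger_force: 21.7
```

```bash
python3 - <<'E'
from h import *
d=snap('scene')
X=cloud(d)
for k in range(5):
    p=np.array([.5462,.0429])+(k-2)*.044*np.array([-.9688,.2478])
    m=np.linalg.norm(X[...,:2]-p,axis=-1)<.009;print(k+1,m.sum(),np.median(X[m][:,2]))
E
```

```text
1 25 0.07764597442098742
2 34 0.07748479225850202
3 32 0.07790910316157884
4 37 0.07749625612839661
5 32 0.07831186881255842
```

Request:
carry_out:
  targets:
    - {"tx": 0,"ty": 0,"tz": -0.8,"roll": 0,"jaw": 1}
    - {"tx": 0,"ty": 0,"tz": -0.8,"roll": 0,"jaw": 0}
    - {"tx": 0,"ty": 0,"tz": -0.8,"roll": 0,"jaw": 0}
    - {"tx": 0,"ty": -0.8,"tz": 0,"roll": 0,"jaw": 0}
    - {"tx": 0,"ty": -0.8,"tz": 0,"roll": 0,"jaw": 0}
    - {"tx": 0,"ty": -0.78,"tz": 0,"roll": 0,"jaw": 0}
    - {"tx": 0,"ty": 0,"tz": 0,"roll": 0,"jaw": 0}
    - {"tx": 0,"ty": 0,"tz": 0,"roll": 0,"jaw": 0}

```text
time: 8.28
position: [0.4613, 0.0666, 0.1402]
orientation: [0.992, -0.124, -0.001, 0.0]
contact_force: [0.7, -0.5, -0.9]
opening: 0.502
finger_force: 0.0
```

```bash
python3 - <<'E'
from h import *
d=snap('wrist');save(d,'w3.png',k=1.4);print(state()['position'],state()['opening'])
E
```

```text
[0.46104802 0.06569753 0.14024409] 0.4992930057424364
```

View pics/w3.png

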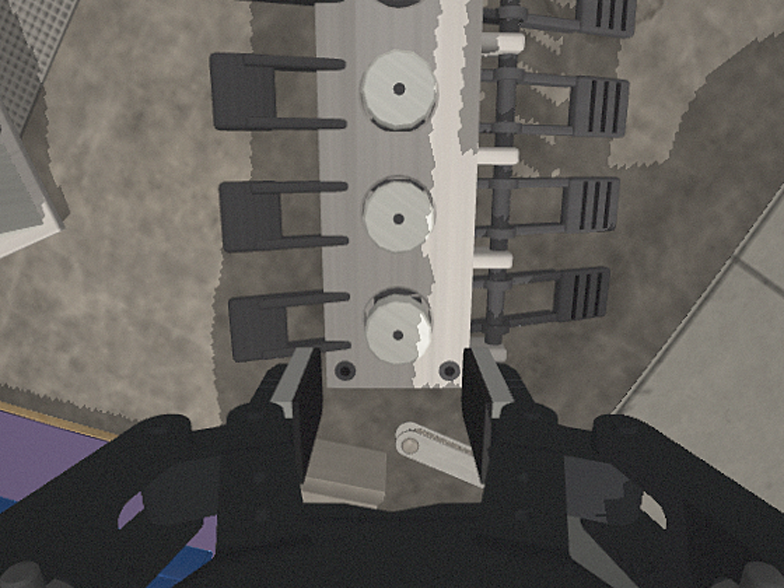

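The picture shows raised pin 5's head at (398,335), centred between the pads, with the tail on the left clear of the half-open fingers. Descend, grip, lift.

Request:
carry_out:
  targets:
    - {"tx": 0,"ty": 0,"tz": 0.5,"roll": 0,"jaw": 0}
    - {"tx": 0,"ty": 0,"tz": 0.5,"roll": 0,"jaw": 0}
    - {"tx": 0,"ty": 0,"tz": 0.25,"roll": 0,"jaw": 0}
    - {"tx": 0,"ty": 0,"tz": 0,"roll": 0,"jaw": 0}
    - {"tx": 0,"ty": 0,"tz": 0,"roll": 0,"jaw": 1}
    - {"tx": 0,"ty": 0,"tz": 0,"roll": 0,"jaw": 1}
    - {"tx": 0,"ty": 0,"tz": 0,"roll": 0,"jaw": 1}
    - {"tx": 0,"ty": 0,"tz": 0,"roll": 0,"jaw": 1}
    - {"tx": 0,"ty": 0,"tz": 0,"roll": 0,"jaw": 1}

```text
time: 9.08
position: [0.4613, 0.0655, 0.0921]
orientation: [0.992, -0.125, 0.001, 0.0]
contact_force: [-0.3, -0.5, 0.1]
opening: 0.271
finger_force: 58.8
```

Request:
carry_out:
  targets:
    - {"tx": 0,"ty": 0,"tz": -0.5,"roll": 0,"jaw": 1}
    - {"tx": 0,"ty": 0,"tz": -0.8,"roll": 0,"jaw": 1}
    - {"tx": 0,"ty": 0,"tz": -0.9,"roll": 0,"jaw": 1}
    - {"tx": 0,"ty": 0,"tz": -0.4,"roll": 0,"jaw": 1}
    - {"tx": 0,"ty": 0,"tz": 0,"roll": 0,"jaw": 1}
    - {"tx": 0,"ty": 0,"tz": 0,"roll": 0,"jaw": 1}

```text
time: 9.58
position: [0.4615, 0.0655, 0.1966]
orientation: [0.992, -0.125, 0.001, 0.0]
contact_force: [-0.7, 0.9, -1.7]
opening: 0.269
finger_force: 59.6
```

```bash
cat >> h.py <<'E'
def look():
    """held pin length, rack pose"""
    s=state();p=s['position'];print('tcp',p.round(4),s['opening'].round(3))
    d=snap('scene');X=cloud(d)
    m=(np.linalg.norm(X[...,:2]-p[:2],axis=-1)<.011)&(X[...,2]>.085)&(X[...,2]<p[2]-.02)
    z=np.sort((p[2]-X[m][:,2]));print('below tcp',len(z),z[-12:].round(4), (X[m][:,:2].mean(0)-p[:2]).round(4))
    t=snap('top');rack(t);return d
def rack(t):
    X=cloud(t)
    for lo,hi in((.053,.066),):
        m=(np.linalg.norm(X[...,:2]-[.585,.305],axis=-1)<.14)&(X[...,2]>lo)&(X[...,2]<hi)
        n,l,st,_=cv2.connectedComponentsWithStats(m.astype(np.uint8)); k=1+np.argmax(st[1:,4]);m=l==k
        print('high rail',m.sum(),cv2.minAreaRect(X[m][:,:2].astype(np.float32)*1000))
E
python3 - <<'E'
from h import *
d=look();save(d,'s1.png',(280,120,440,260),4)
E
```

```text
Traceback (most recent call last):
  File "h.py", line 31, in look
    s=state();p=s['position'];print('tcp',p.round(4),s['opening'].round(3))
                                                     ^^^^^^^^^^^^^^^^^^
AttributeError: 'float' object has no attribute 'round'
```

```bash
sed -i "s/,s\['opening'\].round(3)/,s['opening']/" h.py
python3 - <<'E'
from h import *
d=look();save(d,'s1.png',(280,120,440,260),4)
E
```

```text
tcp [0.4615 0.0655 0.1966] 0.2686501865516636
below tcp 55 [0.0604 0.0613 0.0623 0.0627 0.0642 0.0649 0.0652 0.0653 0.0659 0.0679
 0.068  0.0697] [-0.0024  0.0041]
high rail 737 ((552.33740234375, 301.26611328125), (44.79083251953125, 137.6748809814453), 6.499703407287598)
```

View pics/s1.png

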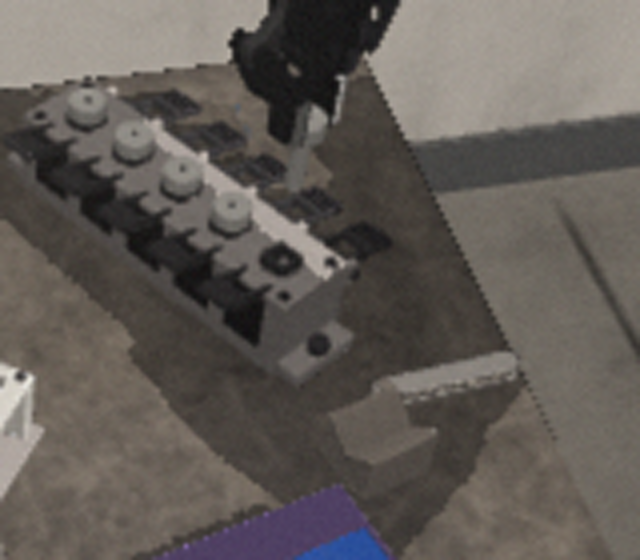

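Pin 5 is long: its bottom is 70 mm below the TCP and its underside 26 mm below, giving a 44 mm shank. It goes to the high slot.

Request:
carry_out:
  targets:
    - {"tx": 0.04,"ty": -0.81,"tz": 0,"roll": 0,"jaw": 1}
    - {"tx": 0.04,"ty": -0.81,"tz": 0,"roll": 0,"jaw": 1}
    - {"tx": 0.04,"ty": -0.81,"tz": 0,"roll": 0,"jaw": 1}
    - {"tx": 0.04,"ty": -0.81,"tz": 0,"roll": 0,"jaw": 1}
    - {"tx": 0.04,"ty": -0.81,"tz": 0,"roll": 0,"jaw": 1}
    - {"tx": 0.04,"ty": -0.81,"tz": 0,"roll": 0,"jaw": 1}
    - {"tx": 0.04,"ty": -0.81,"tz": 0,"roll": 0,"jaw": 1}
    - {"tx": 0.04,"ty": -0.81,"tz": 0,"roll": 0,"jaw": 1}
    - {"tx": 0.04,"ty": -0.81,"tz": 0,"roll": 0,"jaw": 1}
    - {"tx": 0,"ty": 0,"tz": 0,"roll": 0.98,"jaw": 1}
    - {"tx": 0,"ty": 0,"tz": 0,"roll": 0.98,"jaw": 1}

```text
time: 10.6
position: [0.5459, 0.3458, 0.1922]
orientation: [0.978, -0.21, -0.002, 0.001]
contact_force: [-0.2, 0.3, -0.3]
opening: 0.275
finger_force: 59.7
```

```bash
python3 - <<'E'
from h import *
s=state();print(s['q'].round(3),s['position'])
E
```

```text
[0.378 0.393 1.442 0.    1.311 2.372] [0.54594247 0.34578124 0.19217893]
```

Request:
carry_out:
  targets:
    - {"tx": 0,"ty": 0,"tz": 0,"roll": -1,"jaw": 1}
    - {"tx": 0,"ty": 0,"tz": 0,"roll": -1,"jaw": 1}
    - {"tx": 0,"ty": 0,"tz": 0,"roll": -1,"jaw": 1}
    - {"tx": 0,"ty": 0,"tz": 0,"roll": -1,"jaw": 1}
    - {"tx": 0,"ty": 0,"tz": 0,"roll": -1,"jaw": 1}
    - {"tx": 0,"ty": 0,"tz": 0,"roll": -1,"jaw": 1}
    - {"tx": 0,"ty": 0,"tz": 0,"roll": -1,"jaw": 1}
    - {"tx": 0,"ty": 0,"tz": 0,"roll": -1,"jaw": 1}
    - {"tx": 0,"ty": 0,"tz": 0,"roll": -1,"jaw": 1}
    - {"tx": 0,"ty": 0,"tz": 0,"roll": -1,"jaw": 1}
    - {"tx": 0,"ty": 0,"tz": 0,"roll": -1,"jaw": 1}
    - {"tx": 0,"ty": 0,"tz": 0,"roll": -1,"jaw": 1}

```text
time: 11.6
position: [0.546, 0.344, 0.1927]
orientation: [0.951, 0.31, -0.002, 0.0]
contact_force: [-0.4, -1.0, -1.7]
opening: 0.269
finger_force: 59.8
```

Request:
carry_out:
  targets:
    - {"tx": 0,"ty": 0,"tz": 0,"roll": -1,"jaw": 1}
    - {"tx": 0,"ty": 0,"tz": 0,"roll": -1,"jaw": 1}
    - {"tx": 0,"ty": 0,"tz": 0,"roll": -1,"jaw": 1}
    - {"tx": 0,"ty": 0,"tz": 0,"roll": -1,"jaw": 1}
    - {"tx": 0,"ty": 0,"tz": 0,"roll": -1,"jaw": 1}
    - {"tx": 0,"ty": 0,"tz": 0,"roll": -1,"jaw": 1}
    - {"tx": 0,"ty": 0,"tz": 0,"roll": -1,"jaw": 1}
    - {"tx": 0,"ty": 0,"tz": 0,"roll": -1,"jaw": 1}
    - {"tx": 0,"ty": 0,"tz": 0,"roll": -1,"jaw": 1}
    - {"tx": 0,"ty": 0,"tz": 0,"roll": -1,"jaw": 1}
    - {"tx": 0,"ty": 0,"tz": 0,"roll": -1,"jaw": 1}
    - {"tx": 0,"ty": 0,"tz": 0,"roll": -1,"jaw": 1}

```text
time: 12.6
position: [0.546, 0.344, 0.1927]
orientation: [0.669, 0.744, -0.002, -0.001]
contact_force: [0.1, -0.7, -1.2]
opening: 0.27
finger_force: 59.7
```

Request:
carry_out:
  targets:
    - {"tx": 0,"ty": 0,"tz": 0,"roll": -0.15,"jaw": 1}
    - {"tx": 0,"ty": 0,"tz": 0,"roll": 0,"jaw": 1}
    - {"tx": 0,"ty": 0,"tz": 0,"roll": 0,"jaw": 1}
    - {"tx": 0,"ty": 0,"tz": 0,"roll": 0,"jaw": 1}

```text
time: 12.93
position: [0.5469, 0.3444, 0.1947]
orientation: [0.666, 0.746, -0.001, -0.0]
contact_force: [-0.3, 0.6, -1.5]
opening: 0.27
finger_force: 59.7
```

```bash
python3 - <<'E'
from h import *
d=snap('wrist');save(d,'w4.png',k=1.4);s=state();print(s['q'].round(3),s['position'],Ro.from_quat(s['orientation']).as_matrix()[:,:2].round(3).tolist())
rack(d);rack(snap('top'))
import pickle;pickle.dump(d,open('w4.pkl','wb'))
E
```

```text
[0.375 0.388 1.443 0.    1.311 0.262] [0.54701508 0.34441089 0.19505837] [[-0.113, 0.994], [0.994, 0.113], [-0.0, -0.001]]
high rail 3530 ((547.5447387695312, 337.14947509765625), (44.1348876953125, 67.95405578613281), 6.600912094116211)
high rail 242 ((557.1192016601562, 257.5013122558594), (44.4519157409668, 49.150230407714844), 7.260810375213623)
```

View pics/w4.png

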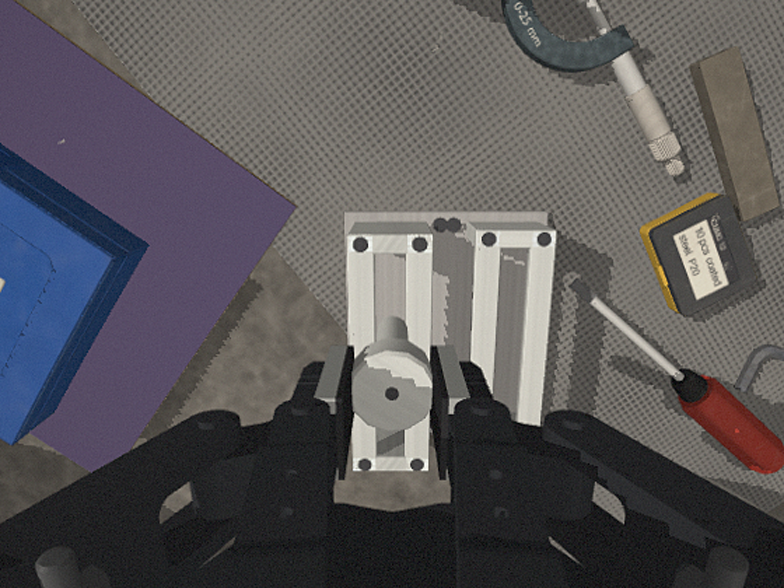

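The wrist view shows the pin held upright over the left (high) rail. The rail's end screws are at (360.5,244), (419,244), (364,465) and (417,465). I'll get the slot axis from those.

```bash
python3 - <<'E'
from h import *
import pickle
d=pickle.load(open('w4.pkl','rb'))
P=np.array([atz(d,u/1.4,v/1.4,.058) for u,v in[(360.5,244),(419,244),(364,465),(417,465)]])
print(P.round(4).tolist()); c=P.mean(0);a=P[2:].mean(0)-P[:2].mean(0);print(c,np.linalg.norm(a),np.degrees(np.arctan2(a[0],-a[1])))
p=np.array([.54702,.34441]);ang=np.radians(6.5);ry=np.array([np.cos(ang),np.sin(ang)]);rx=np.array([np.sin(ang),-np.cos(ang)])
for q in(c[:2],np.array([.5523,.3013])): print('tcp in rack rel high slot x,y',(p-q)@rx,(p-q)@ry)
h=atz(d,391/1.4,394/1.4,.195-.014);print('head centre mark',h, (h[:2]-p)@rx,(h[:2]-p)@ry)
E
```

```text
[[0.5296, 0.3629, 0.058], [0.5595, 0.3662, 0.058], [0.5442, 0.2327, 0.058], [0.575, 0.2363, 0.058]]
[0.55209004 0.29953007 0.058     ] 0.13090441532258495 6.5916163173738385
tcp in rack rel high slot x,y -0.045165381341487315 4.3098813980959716e-05
tcp in rack rel high slot x,y -0.04343059566691222 -0.00036586885243798737
head centre mark [0.54804631 0.34227709 0.181     ] 0.0022353793740862177 0.0007782630847540051
```

Alignment is under 1 mm, so I'll lower the pin.

Request:
carry_out:
  targets:
    - {"tx": 0,"ty": 0,"tz": 0.6,"roll": 0,"jaw": 1}
    - {"tx": 0,"ty": 0,"tz": 0.5,"roll": 0,"jaw": 1}
    - {"tx": 0,"ty": 0,"tz": 0.4,"roll": 0,"jaw": 1}
    - {"tx": 0,"ty": 0,"tz": 0.4,"roll": 0,"jaw": 1}
    - {"tx": 0,"ty": 0,"tz": 0.4,"roll": 0,"jaw": 1}
    - {"tx": 0,"ty": 0,"tz": 0.3,"roll": 0,"jaw": 1}
    - {"tx": 0,"ty": 0,"tz": 0,"roll": 0,"jaw": 1}
    - {"tx": 0,"ty": 0,"tz": 0,"roll": 0,"jaw": 1}

```text
time: 13.7
position: [0.5468, 0.3443, 0.091]
orientation: [0.666, 0.746, -0.001, -0.0]
contact_force: [0.4, 0.4, -1.3]
opening: 0.273
finger_force: 59.7
```

Request:
carry_out:
  targets:
    - {"tx": 0,"ty": 0,"tz": 0.08,"roll": 0,"jaw": 1}
    - {"tx": 0,"ty": 0,"tz": 0.05,"roll": 0,"jaw": 1}
    - {"tx": 0,"ty": 0,"tz": 0,"roll": 0,"jaw": 1}
    - {"tx": 0,"ty": 0,"tz": 0,"roll": 0,"jaw": 1}

```text
time: 14.03
position: [0.5477, 0.3448, 0.0871]
orientation: [0.665, 0.746, 0.001, 0.0]
contact_force: [-0.4, 0.1, -0.1]
opening: 0.269
finger_force: 59.9
```

The force shows the pin's weight is off the gripper. The mat also lifts the rack 3 mm, which fits this height. Release and raise.

Request:
carry_out:
  targets:
    - {"tx": 0,"ty": 0,"tz": 0.03,"roll": 0,"jaw": 1}
    - {"tx": 0,"ty": 0,"tz": 0,"roll": 0,"jaw": 1}
    - {"tx": 0,"ty": 0,"tz": 0,"roll": 0,"jaw": 0.1}
    - {"tx": 0,"ty": 0,"tz": 0,"roll": 0,"jaw": 0}
    - {"tx": 0,"ty": 0,"tz": 0,"roll": 0,"jaw": 0}
    - {"tx": 0,"ty": 0,"tz": -0.4,"roll": 0,"jaw": 0}
    - {"tx": 0,"ty": 0,"tz": -0.6,"roll": 0,"jaw": 0}
    - {"tx": 0,"ty": 0,"tz": -0.6,"roll": 0,"jaw": 0}
    - {"tx": 0,"ty": 0,"tz": 0,"roll": 0,"jaw": 0}
    - {"tx": 0,"ty": 0,"tz": 0,"roll": 0,"jaw": 0}

```text
time: 14.87
position: [0.5484, 0.3449, 0.151]
orientation: [0.665, 0.746, 0.002, 0.001]
contact_force: [-0.4, -0.5, -1.0]
opening: 0.499
finger_force: 0.0
```

```bash
cat >> h.py <<'E'
def pinz(d,p,r=.009):
    X=cloud(d);m=np.linalg.norm(X[...,:2]-np.array(p),axis=-1)<r
    z=X[m][:,2];return m.sum(),np.percentile(z,[10,50,90]).round(4)
def rot(): 
    s=state();R=Ro.from_quat(s['orientation']).as_matrix();return s['position'],R
def togo(x,y):
    p,R=rot();v=R.T@np.array([x-p[0],y-p[1],0]);print('tcp',p.round(4),'xang',np.degrees(np.arctan2(R[1,0],R[0,0])).round(2),'units',(v/.04).round(3))
E
python3 - <<'E'
from h import *
d=snap('wrist')
X=cloud(d);m=(X[...,2]>.066)&(X[...,2]<.079)&(np.linalg.norm(X[...,:2]-[.5475,.345],axis=-1)<.03)
print(m.sum(),np.median(X[m],0),np.percentile(X[m][:,2],[5,95]));(c,r)=cv2.minEnclosingCircle(X[m][:,:2].astype(np.float32));print(c,r)
rack(d)
E
```

```text
1574 [0.54873468 0.34512719 0.0740895 ] [0.07043091 0.07519041]
(0.5484403371810913, 0.3438268005847931) 0.013418257236480713
high rail 8450 ((551.0527954101562, 306.16094970703125), (44.56517028808594, 130.13014221191406), 6.675281047821045)
```

Pin 5 hangs flat: head top at 74 mm, which is 61 + 12 mm. Next is pin 4.

Request:
carry_out:
  targets:
    - {"tx": -0.79,"ty": -0.215,"tz": 0,"roll": 0,"jaw": 0}
    - {"tx": -0.79,"ty": -0.215,"tz": 0,"roll": 0,"jaw": 0}
    - {"tx": -0.79,"ty": -0.215,"tz": 0,"roll": 0,"jaw": 0}
    - {"tx": -0.79,"ty": -0.215,"tz": 0,"roll": 0,"jaw": 0}
    - {"tx": -0.79,"ty": -0.215,"tz": 0,"roll": 0,"jaw": 0}
    - {"tx": -0.79,"ty": -0.215,"tz": 0,"roll": 0,"jaw": 0}
    - {"tx": -0.79,"ty": -0.215,"tz": 0,"roll": 0,"jaw": 0}
    - {"tx": -0.79,"ty": -0.215,"tz": 0,"roll": 0,"jaw": 0}
    - {"tx": -0.79,"ty": -0.215,"tz": 0,"roll": 0,"jaw": 0}
    - {"tx": 0,"ty": 0,"tz": 0,"roll": -0.99,"jaw": 0}
    - {"tx": 0,"ty": 0,"tz": 0,"roll": -0.99,"jaw": 0}
    - {"tx": 0,"ty": 0,"tz": 0,"roll": -0.99,"jaw": 0}

```text
time: 15.92
position: [0.5016, 0.0524, 0.1474]
orientation: [0.562, 0.827, -0.001, -0.001]
contact_force: [0.1, -0.9, 0.3]
opening: 0.499
finger_force: 0.0
```

Request:
carry_out:
  targets:
    - {"tx": 0,"ty": 0,"tz": 0,"roll": -0.99,"jaw": 0}
    - {"tx": 0,"ty": 0,"tz": 0,"roll": -0.99,"jaw": 0}
    - {"tx": 0,"ty": 0,"tz": 0,"roll": -0.99,"jaw": 0}
    - {"tx": 0,"ty": 0,"tz": 0,"roll": -0.99,"jaw": 0}
    - {"tx": 0,"ty": 0,"tz": 0,"roll": -0.99,"jaw": 0}
    - {"tx": 0,"ty": 0,"tz": 0,"roll": -0.99,"jaw": 0}
    - {"tx": 0,"ty": 0,"tz": 0,"roll": -0.99,"jaw": 0}
    - {"tx": 0,"ty": 0,"tz": 0,"roll": -0.99,"jaw": 0}
    - {"tx": 0,"ty": 0,"tz": 0,"roll": -0.99,"jaw": 0}
    - {"tx": 0,"ty": 0,"tz": 0,"roll": -0.99,"jaw": 0}
    - {"tx": 0,"ty": 0,"tz": 0,"roll": -0.97,"jaw": 0}
    - {"tx": 0,"ty": 0,"tz": 0,"roll": 0,"jaw": 0}

```text
time: 16.92
position: [0.5017, 0.0532, 0.1474]
orientation: [0.123, 0.992, -0.0, -0.002]
contact_force: [0.5, -0.7, 0.6]
opening: 0.497
finger_force: 0.0
```

```bash
python3 - <<'E'
from h import *
togo(.5036,.0538)
E
```

```text
tcp [0.5017 0.0532 0.1474] xang 165.88 units [-0.043  0.026 -0.   ]
```

Request:
carry_out:
  targets:
    - {"tx": -0.04,"ty": 0.03,"tz": 0.5,"roll": 0,"jaw": 0}
    - {"tx": 0,"ty": 0,"tz": 0.5,"roll": 0,"jaw": 0}
    - {"tx": 0,"ty": 0,"tz": 0.4,"roll": 0,"jaw": 0}
    - {"tx": 0,"ty": 0,"tz": 0,"roll": 0,"jaw": 0}
    - {"tx": 0,"ty": 0,"tz": 0,"roll": 0,"jaw": 0}
    - {"tx": 0,"ty": 0,"tz": 0,"roll": 0,"jaw": 1}
    - {"tx": 0,"ty": 0,"tz": 0,"roll": 0,"jaw": 1}
    - {"tx": 0,"ty": 0,"tz": 0,"roll": 0,"jaw": 1}
    - {"tx": 0,"ty": 0,"tz": 0,"roll": 0,"jaw": 1}
    - {"tx": 0,"ty": 0,"tz": 0,"roll": 0,"jaw": 1}

```text
time: 17.75
position: [0.5055, 0.0538, 0.0941]
orientation: [0.124, 0.992, -0.0, 0.001]
contact_force: [-1.6, 0.8, 3.3]
opening: 0.266
finger_force: 58.9
```

Request:
carry_out:
  targets:
    - {"tx": 0,"ty": 0,"tz": -0.5,"roll": 0,"jaw": 1}
    - {"tx": 0,"ty": 0,"tz": -0.8,"roll": 0,"jaw": 1}
    - {"tx": 0,"ty": 0,"tz": -0.9,"roll": 0,"jaw": 1}
    - {"tx": 0,"ty": 0,"tz": -0.4,"roll": 0,"jaw": 1}
    - {"tx": 0,"ty": 0,"tz": 0,"roll": 0,"jaw": 1}
    - {"tx": 0,"ty": 0,"tz": 0,"roll": 0,"jaw": 1}

```text
time: 18.25
position: [0.5052, 0.0538, 0.1979]
orientation: [0.124, 0.992, 0.0, 0.001]
contact_force: [0.0, -0.2, -2.0]
opening: 0.268
finger_force: 59.3
```

```bash
python3 - <<'E'
from h import *
look();togo(.5523,.3013)
E
```

```text
tcp [0.5052 0.0538 0.1979] 0.2677279072927863
below tcp 32 [0.0475 0.0478 0.0479 0.048  0.0506 0.0506 0.0511 0.052  0.0525 0.0537
 0.0542 0.0549] [-0.0047  0.0046]
high rail 702 ((552.2047729492188, 301.5625305175781), (44.64792251586914, 138.07733154296875), 6.616318702697754)
tcp [0.5036 0.054  0.1954] xang 165.77 units [ 3.400e-01  6.292e+00 -1.000e-03]
```

Pin 4 is short: its bottom is about 55 mm below the TCP. It goes to the low slot.

Request:
carry_out:
  targets:
    - {"tx": -0.085,"ty": 0.795,"tz": 0,"roll": 0,"jaw": 1}
    - {"tx": -0.085,"ty": 0.795,"tz": 0,"roll": 0,"jaw": 1}
    - {"tx": -0.085,"ty": 0.795,"tz": 0,"roll": 0,"jaw": 1}
    - {"tx": -0.085,"ty": 0.795,"tz": 0,"roll": 0,"jaw": 1}
    - {"tx": -0.085,"ty": 0.795,"tz": 0,"roll": 0,"jaw": 1}
    - {"tx": -0.085,"ty": 0.795,"tz": 0,"roll": 0,"jaw": 1}
    - {"tx": -0.085,"ty": 0.795,"tz": 0,"roll": 0,"jaw": 1}
    - {"tx": -0.085,"ty": 0.795,"tz": 0,"roll": 0,"jaw": 1}
    - {"tx": -0.085,"ty": 0.795,"tz": 0,"roll": 0,"jaw": 1}
    - {"tx": -0.085,"ty": 0.795,"tz": 0,"roll": 0,"jaw": 1}
    - {"tx": 0,"ty": 0,"tz": 0,"roll": 0.99,"jaw": 1}
    - {"tx": 0,"ty": 0,"tz": 0,"roll": 0.99,"jaw": 1}

```text
time: 19.35
position: [0.6145, 0.3552, 0.1931]
orientation: [0.21, 0.978, -0.001, -0.002]
contact_force: [-0.4, 0.6, -0.1]
opening: 0.266
finger_force: 59.5
```

Request:
carry_out:
  targets:
    - {"tx": 0,"ty": 0,"tz": 0,"roll": 0.99,"jaw": 1}
    - {"tx": 0,"ty": 0,"tz": 0,"roll": 0.99,"jaw": 1}
    - {"tx": 0,"ty": 0,"tz": 0,"roll": 0.99,"jaw": 1}
    - {"tx": 0,"ty": 0,"tz": 0,"roll": 0.99,"jaw": 1}
    - {"tx": 0,"ty": 0,"tz": 0,"roll": 0.99,"jaw": 1}
    - {"tx": 0,"ty": 0,"tz": 0,"roll": 0.99,"jaw": 1}
    - {"tx": 0,"ty": 0,"tz": 0,"roll": 0.99,"jaw": 1}
    - {"tx": 0,"ty": 0,"tz": 0,"roll": 0.99,"jaw": 1}
    - {"tx": 0,"ty": 0,"tz": 0,"roll": 0.99,"jaw": 1}
    - {"tx": 0,"ty": 0,"tz": 0,"roll": 0.99,"jaw": 1}
    - {"tx": 0,"ty": 0,"tz": 0,"roll": 0.99,"jaw": 1}
    - {"tx": 0,"ty": 0,"tz": 0,"roll": 0.97,"jaw": 1}

```text
time: 20.35
position: [0.6146, 0.3533, 0.194]
orientation: [0.667, 0.745, -0.002, -0.001]
contact_force: [1.0, -0.1, -1.6]
opening: 0.262
finger_force: 59.5
```

```bash
cat >> h.py <<'E'
def railw(low,width=.044):
    """wrist view: rail outline edges in rack axes near tcp; prints rail-centre offset from TCP along tool y"""
    d=snap('wrist');p,R=rot();X=cloud(d)
    lo,hi=((.036,.0515) if low else (.053,.067))
    V=(X-p)@R[:,:2]
    m=(X[...,2]>lo)&(X[...,2]<hi)&(abs(V[...,1])<.045)&(abs(V[...,0])<.13)
    m=cv2.morphologyEx(m.astype(np.uint8),cv2.MORPH_OPEN,np.ones((3,3)))
    n,l,st,_=cv2.connectedComponentsWithStats(m);k=1+np.argmax(st[1:,4]);m=l==k
    v=V[m];print('z',np.median(X[m][:,2]).round(4),m.sum(),'rect',cv2.minAreaRect(v.astype(np.float32)*1000))
    for a in np.arange(-.06,.12,.015):
        w=v[abs(v[:,0]-a)<.004][:,1]
        if len(w)>20:
            h=np.sort(w);g=np.diff(h);j=np.argmax(g)
            print('x',round(a,3),'edges',h[[0,j,j+1,-1]].round(4),'mid',(h[0]+h[-1])/2,(h[j]+h[j+1])/2)
    return d
E
python3 - <<'E'
from h import *
togo(.6148,.3537);d=railw(1);rack(d);save(d,'w5.png',k=1.4)
E
```

```text
tcp [0.6146 0.3533 0.194 ] xang 96.32 units [ 0.01   0.006 -0.   ]
z 0.0462 3047 rect ((-5.693967819213867, 0.22726821899414062), (44.02830505371094, 63.22017288208008), 89.5145263671875)
x -0.03 edges [-0.0216 -0.008   0.0092  0.0219] mid 0.00018492847340749637 0.0005807597025416084
x -0.015 edges [-0.0213 -0.0079  0.0083  0.0223] mid 0.0004977130457117993 0.00020093800836602001
x 0.0 edges [-0.0218 -0.0079  0.0082  0.0221] mid 0.00015056942415075762 0.00015040946659629698
x 0.015 edges [-0.0214 -0.0002  0.0005  0.0218] mid 0.00015720115138640432 0.00012492551763383671
high rail 4752 ((549.8308715820312, 317.0619812011719), (44.611053466796875, 107.33651733398438), 6.561765193939209)
```

View pics/w5.png

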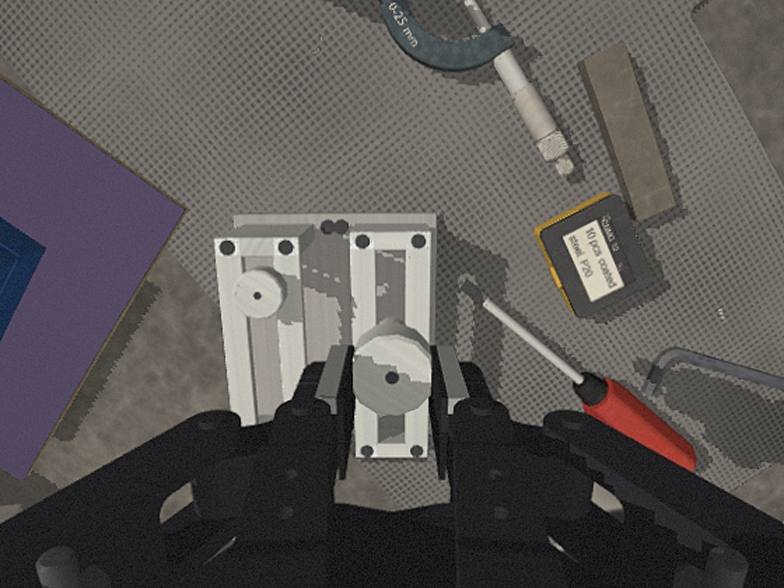

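The pin is centred over the low slot to 0.2 mm, and pin 5 hangs properly at left, (258,293). Lower it.

Request:
carry_out:
  targets:
    - {"tx": 0,"ty": 0,"tz": 0.6,"roll": 0,"jaw": 1}
    - {"tx": 0,"ty": 0,"tz": 0.6,"roll": 0,"jaw": 1}
    - {"tx": 0,"ty": 0,"tz": 0.6,"roll": 0,"jaw": 1}
    - {"tx": 0,"ty": 0,"tz": 0.4,"roll": 0,"jaw": 1}
    - {"tx": 0,"ty": 0,"tz": 0.4,"roll": 0,"jaw": 1}
    - {"tx": 0,"ty": 0,"tz": 0.3,"roll": 0,"jaw": 1}
    - {"tx": 0,"ty": 0,"tz": 0,"roll": 0,"jaw": 1}
    - {"tx": 0,"ty": 0,"tz": 0,"roll": 0,"jaw": 1}

```text
time: 21.07
position: [0.6149, 0.3534, 0.0795]
orientation: [0.665, 0.747, -0.001, -0.001]
contact_force: [0.1, 0.5, 0.4]
opening: 0.268
finger_force: 59.5
```

Request:
carry_out:
  targets:
    - {"tx": 0,"ty": 0,"tz": 0.05,"roll": 0,"jaw": 1}
    - {"tx": 0,"ty": 0,"tz": 0,"roll": 0,"jaw": 1}
    - {"tx": 0,"ty": 0,"tz": 0,"roll": 0,"jaw": 1}

```text
time: 21.32
position: [0.6155, 0.3539, 0.0797]
orientation: [0.665, 0.747, -0.0, -0.0]
contact_force: [-4.1, -1.5, 0.2]
opening: 0.268
finger_force: 59.5
```

Request:
carry_out:
  targets:
    - {"tx": 0,"ty": 0,"tz": 0.03,"roll": 0,"jaw": 1}
    - {"tx": 0,"ty": 0,"tz": 0,"roll": 0,"jaw": 1}
    - {"tx": 0,"ty": 0,"tz": 0,"roll": 0,"jaw": 1}

```text
time: 21.57
position: [0.6156, 0.354, 0.0784]
orientation: [0.665, 0.747, -0.0, -0.0]
contact_force: [-5.1, -0.1, 2.0]
opening: 0.266
finger_force: 59.7
```

```bash
python3 - <<'E'
from h import *
togo(.6148,.3537);s=state();print(s['contact_force'],s['moment']);d=snap('scene');save(d,'s2.png',(210,180,310,270),6)
E
```

```text
tcp [0.6156 0.354  0.0784] xang 96.58 units [-0.004 -0.021  0.   ]
[-5.07051517 -0.10932731  1.9530792 ] [-0.07947213  0.92334792  0.04304278]
```

View pics/s2.png

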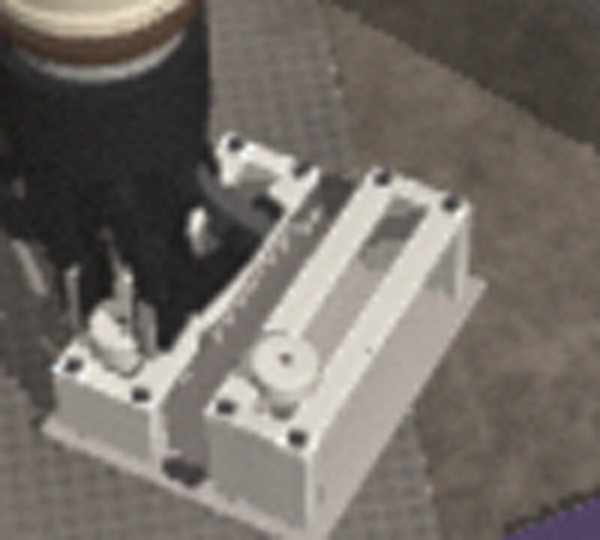

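Pin 5's head sits on the high rail and pin 4's shank is in the low slot. The tool feels 5 N sideways, so the shank is rubbing the +x wall. I'll ease it −y in the tool frame.

Request:
carry_out:
  targets:
    - {"tx": 0,"ty": -0.03,"tz": 0,"roll": 0,"jaw": 1}
    - {"tx": 0,"ty": 0,"tz": 0,"roll": 0,"jaw": 1}
    - {"tx": 0,"ty": 0,"tz": 0,"roll": 0,"jaw": 1}

```text
time: 21.87
position: [0.6153, 0.3538, 0.0784]
orientation: [0.665, 0.746, 0.001, 0.001]
contact_force: [-1.6, -0.4, 0.2]
opening: 0.269
finger_force: 59.6
```

Request:
carry_out:
  targets:
    - {"tx": 0,"ty": 0,"tz": 0.05,"roll": 0,"jaw": 1}
    - {"tx": 0,"ty": 0,"tz": 0,"roll": 0,"jaw": 1}
    - {"tx": 0,"ty": 0,"tz": 0,"roll": 0,"jaw": 1}

```text
time: 22.12
position: [0.615, 0.3535, 0.0758]
orientation: [0.665, 0.746, 0.0, 0.0]
contact_force: [-0.2, 0.6, -0.6]
opening: 0.268
finger_force: 59.6
```

Request:
carry_out:
  targets:
    - {"tx": 0,"ty": 0,"tz": 0.04,"roll": 0,"jaw": 1}
    - {"tx": 0,"ty": 0,"tz": 0.03,"roll": 0,"jaw": 1}
    - {"tx": 0,"ty": 0,"tz": 0,"roll": 0,"jaw": 1}
    - {"tx": 0,"ty": 0,"tz": 0,"roll": 0,"jaw": 1}

```text
time: 22.45
position: [0.615, 0.3536, 0.0734]
orientation: [0.665, 0.746, 0.0, 0.0]
contact_force: [0.7, -1.1, -0.6]
opening: 0.266
finger_force: 59.7
```

Request:
carry_out:
  targets:
    - {"tx": 0,"ty": 0,"tz": 0.05,"roll": 0,"jaw": 1}
    - {"tx": 0,"ty": 0,"tz": 0,"roll": 0,"jaw": 1}
    - {"tx": 0,"ty": 0,"tz": 0,"roll": 0,"jaw": 1}

```text
time: 22.7
position: [0.6151, 0.3537, 0.0733]
orientation: [0.665, 0.747, 0.0, 0.0]
contact_force: [-4.0, -2.2, 9.8]
opening: 0.271
finger_force: 60.7
```

It seats at .0733 with a firm 10 N. Release, rise, check.

Request:
carry_out:
  targets:
    - {"tx": 0,"ty": 0,"tz": -0.02,"roll": 0,"jaw": 0.15}
    - {"tx": 0,"ty": 0,"tz": 0,"roll": 0,"jaw": 0.05}
    - {"tx": 0,"ty": 0,"tz": 0,"roll": 0,"jaw": 0.05}
    - {"tx": 0,"ty": 0,"tz": 0,"roll": 0,"jaw": 0.05}
    - {"tx": 0,"ty": 0,"tz": -0.4,"roll": 0,"jaw": 0.05}
    - {"tx": 0,"ty": 0,"tz": -0.7,"roll": 0,"jaw": 0}
    - {"tx": 0,"ty": 0,"tz": -0.8,"roll": 0,"jaw": 0}
    - {"tx": 0,"ty": 0,"tz": 0,"roll": 0,"jaw": 0}
    - {"tx": 0,"ty": 0,"tz": 0,"roll": 0,"jaw": 0}

```text
time: 23.45
position: [0.6167, 0.3544, 0.1526]
orientation: [0.665, 0.746, 0.003, 0.002]
contact_force: [-0.3, -0.3, 0.0]
opening: 0.504
finger_force: 0.0
```

```bash
cat >> h.py <<'E'
def heads(d,lo,hi,c=(.585,.305)):
    X=cloud(d);m=(X[...,2]>lo)&(X[...,2]<hi)&(np.linalg.norm(X[...,:2]-np.array(c),axis=-1)<.11)
    m=cv2.morphologyEx(m.astype(np.uint8),cv2.MORPH_OPEN,np.ones((3,3)))
    n,l,st,_=cv2.connectedComponentsWithStats(m)
    for k in range(1,n):
        if st[k,4]>40:
            q=X[l==k];print('blob',st[k,4],np.median(q,0).round(4),'z',np.percentile(q[:,2],[10,90]).round(4),cv2.minEnclosingCircle(q[:,:2].astype(np.float32)))
E
python3 - <<'E'
from h import *
d=snap('wrist');heads(d,.067,.085);heads(d,.0525,.0605);togo(.4603+.0852,.0648-.0218)
E
```

```text
blob 1573 [0.55   0.3453 0.0742] z [0.0726 0.0751] ((0.5489549040794373, 0.34407317638397217), 0.013465969823300838)
blob 1327 [0.6156 0.3578 0.0582] z [0.0571 0.0591] ((0.6156339049339294, 0.3566333055496216), 0.013273746706545353)
tcp [0.6153 0.3539 0.1498] xang 96.57 units [-7.521 -2.623 -0.012]
```

Pin 4 is flat on the low rail. Next is pin 3.

Request:
carry_out:
  targets:
    - {"tx": -0.836,"ty": -0.291,"tz": 0,"roll": 0,"jaw": 0}
    - {"tx": -0.836,"ty": -0.291,"tz": 0,"roll": 0,"jaw": 0}
    - {"tx": -0.836,"ty": -0.291,"tz": 0,"roll": 0,"jaw": 0}
    - {"tx": -0.836,"ty": -0.291,"tz": 0,"roll": 0,"jaw": 0}
    - {"tx": -0.836,"ty": -0.291,"tz": 0,"roll": 0,"jaw": 0}
    - {"tx": -0.836,"ty": -0.291,"tz": 0,"roll": 0,"jaw": 0}
    - {"tx": -0.836,"ty": -0.291,"tz": 0,"roll": 0,"jaw": 0}
    - {"tx": -0.836,"ty": -0.291,"tz": 0,"roll": 0,"jaw": 0}
    - {"tx": -0.836,"ty": -0.291,"tz": 0,"roll": 0,"jaw": 0}
    - {"tx": 0,"ty": 0,"tz": 0,"roll": -0.99,"jaw": 0}
    - {"tx": 0,"ty": 0,"tz": 0,"roll": -0.99,"jaw": 0}
    - {"tx": 0,"ty": 0,"tz": 0,"roll": -0.99,"jaw": 0}

```text
time: 24.5
position: [0.5437, 0.0419, 0.1465]
orientation: [0.562, 0.827, -0.001, -0.001]
contact_force: [0.5, 0.3, 0.2]
opening: 0.501
finger_force: 0.0
```

Request:
carry_out:
  targets:
    - {"tx": 0,"ty": 0,"tz": 0,"roll": -0.99,"jaw": 0}
    - {"tx": 0,"ty": 0,"tz": 0,"roll": -0.99,"jaw": 0}
    - {"tx": 0,"ty": 0,"tz": 0,"roll": -0.99,"jaw": 0}
    - {"tx": 0,"ty": 0,"tz": 0,"roll": -0.99,"jaw": 0}
    - {"tx": 0,"ty": 0,"tz": 0,"roll": -0.99,"jaw": 0}
    - {"tx": 0,"ty": 0,"tz": 0,"roll": -0.99,"jaw": 0}
    - {"tx": 0,"ty": 0,"tz": 0,"roll": -0.99,"jaw": 0}
    - {"tx": 0,"ty": 0,"tz": 0,"roll": -0.99,"jaw": 0}
    - {"tx": 0,"ty": 0,"tz": 0,"roll": -0.99,"jaw": 0}
    - {"tx": 0,"ty": 0,"tz": 0,"roll": -0.99,"jaw": 0}
    - {"tx": 0,"ty": 0,"tz": 0,"roll": -0.95,"jaw": 0}
    - {"tx": 0,"ty": 0,"tz": 0,"roll": 0,"jaw": 0}

```text
time: 25.5
position: [0.5439, 0.0428, 0.1465]
orientation: [0.124, 0.992, 0.0, -0.002]
contact_force: [0.1, 0.7, 0.1]
opening: 0.505
finger_force: 0.0
```

```bash
python3 - <<'E'
from h import *
snap('top');togo(.5462,.0429)
E
```

```text
tcp [0.544  0.0428 0.1467] xang 165.57 units [-0.052  0.017 -0.   ]
```

Request:
carry_out:
  targets:
    - {"tx": -0.02,"ty": 0.02,"tz": 0.5,"roll": 0,"jaw": 0}
    - {"tx": 0,"ty": 0,"tz": 0.5,"roll": 0,"jaw": 0}
    - {"tx": 0,"ty": 0,"tz": 0.36,"roll": 0,"jaw": 0}
    - {"tx": 0,"ty": 0,"tz": 0,"roll": 0,"jaw": 0}
    - {"tx": 0,"ty": 0,"tz": 0,"roll": 0,"jaw": 0}
    - {"tx": 0,"ty": 0,"tz": 0,"roll": 0,"jaw": 1}
    - {"tx": 0,"ty": 0,"tz": 0,"roll": 0,"jaw": 1}
    - {"tx": 0,"ty": 0,"tz": 0,"roll": 0,"jaw": 1}
    - {"tx": 0,"ty": 0,"tz": 0,"roll": 0,"jaw": 1}
    - {"tx": 0,"ty": 0,"tz": 0,"roll": 0,"jaw": 1}

```text
time: 26.38
position: [0.5468, 0.0431, 0.0947]
orientation: [0.125, 0.992, -0.0, 0.001]
contact_force: [-1.1, 0.5, 3.8]
opening: 0.27
finger_force: 58.8
```

Request:
carry_out:
  targets:
    - {"tx": 0,"ty": 0,"tz": -0.5,"roll": 0,"jaw": 1}
    - {"tx": 0,"ty": 0,"tz": -0.8,"roll": 0,"jaw": 1}
    - {"tx": 0,"ty": 0,"tz": -0.9,"roll": 0,"jaw": 1}
    - {"tx": 0,"ty": 0,"tz": -0.4,"roll": 0,"jaw": 1}
    - {"tx": 0,"ty": 0,"tz": 0,"roll": 0,"jaw": 1}
    - {"tx": 0,"ty": 0,"tz": 0,"roll": 0,"jaw": 1}

```text
time: 26.88
position: [0.5464, 0.0431, 0.1982]
orientation: [0.125, 0.992, -0.0, 0.001]
contact_force: [0.4, -0.0, -1.7]
opening: 0.264
finger_force: 59.3
```

```bash
python3 - <<'E'
from h import *
look();togo(.5523,.3013)
E
```

```text
tcp [0.5464 0.0431 0.1982] 0.2640450748021469
below tcp 33 [0.0462 0.0499 0.0499 0.0508 0.0509 0.0518 0.0525 0.0528 0.0528 0.0528
 0.0557 0.056 ] [-0.0036  0.004 ]
high rail 697 ((552.211669921875, 301.441162109375), (44.27409744262695, 137.27708435058594), 6.551750659942627)
tcp [0.5448 0.0434 0.1957] xang 165.67 units [1.415e+00 6.294e+00 2.000e-03]
```

Pin 3 is short and the rack hasn't moved. It goes to the low slot at rack x = −13 mm.

Request:
carry_out:
  targets:
    - {"tx": -0.007,"ty": 0.8,"tz": 0,"roll": 0,"jaw": 1}
    - {"tx": -0.007,"ty": 0.8,"tz": 0,"roll": 0,"jaw": 1}
    - {"tx": -0.007,"ty": 0.8,"tz": 0,"roll": 0,"jaw": 1}
    - {"tx": -0.007,"ty": 0.8,"tz": 0,"roll": 0,"jaw": 1}
    - {"tx": -0.007,"ty": 0.8,"tz": 0,"roll": 0,"jaw": 1}
    - {"tx": -0.007,"ty": 0.8,"tz": 0,"roll": 0,"jaw": 1}
    - {"tx": -0.007,"ty": 0.8,"tz": 0,"roll": 0,"jaw": 1}
    - {"tx": -0.007,"ty": 0.8,"tz": 0,"roll": 0,"jaw": 1}
    - {"tx": -0.007,"ty": 0.8,"tz": 0,"roll": 0,"jaw": 1}
    - {"tx": 0,"ty": 0,"tz": 0,"roll": 0.98,"jaw": 1}
    - {"tx": 0,"ty": 0,"tz": 0,"roll": 0.99,"jaw": 1}
    - {"tx": 0,"ty": 0,"tz": 0,"roll": 0.99,"jaw": 1}

```text
time: 27.98
position: [0.6183, 0.322, 0.1941]
orientation: [0.253, 0.967, -0.001, -0.002]
contact_force: [-0.2, -0.4, -0.4]
opening: 0.269
finger_force: 59.4
```

Request:
carry_out:
  targets:
    - {"tx": 0,"ty": 0,"tz": 0,"roll": 0.99,"jaw": 1}
    - {"tx": 0,"ty": 0,"tz": 0,"roll": 0.99,"jaw": 1}
    - {"tx": 0,"ty": 0,"tz": 0,"roll": 0.99,"jaw": 1}
    - {"tx": 0,"ty": 0,"tz": 0,"roll": 0.99,"jaw": 1}
    - {"tx": 0,"ty": 0,"tz": 0,"roll": 0.99,"jaw": 1}
    - {"tx": 0,"ty": 0,"tz": 0,"roll": 0.99,"jaw": 1}
    - {"tx": 0,"ty": 0,"tz": 0,"roll": 0.99,"jaw": 1}
    - {"tx": 0,"ty": 0,"tz": 0,"roll": 0.99,"jaw": 1}
    - {"tx": 0,"ty": 0,"tz": 0,"roll": 0.99,"jaw": 1}
    - {"tx": 0,"ty": 0,"tz": 0,"roll": 0.99,"jaw": 1}
    - {"tx": 0,"ty": 0,"tz": 0,"roll": 0.97,"jaw": 1}
    - {"tx": 0,"ty": 0,"tz": 0,"roll": 0,"jaw": 1}

```text
time: 28.98
position: [0.6185, 0.3213, 0.1946]
orientation: [0.667, 0.745, -0.002, -0.001]
contact_force: [-0.7, 0.4, -1.8]
opening: 0.265
finger_force: 59.5
```

```bash
python3 - <<'E'
from h import *
togo(.6184,.3219);d=railw(1);heads(d,.0525,.062)
E
```

```text
tcp [0.6185 0.3213 0.1946] xang 96.4 units [ 0.016 -0.001 -0.   ]
z 0.0463 4421 rect ((9.474018096923828, -0.05893135070800781), (44.286685943603516, 95.97728729248047), 89.98091125488281)
x -0.03 edges [-0.022  -0.0084  0.0081  0.0217] mid -0.00017308583336489262 -0.00016070728194943467
x -0.015 edges [-0.0216 -0.0082  0.0081  0.0214] mid -0.00010729464241069318 -8.015063762835655e-05
x 0.0 edges [-0.0221 -0.0081  0.008   0.0219] mid -0.0001090414517236158 -2.3122535844880172e-05
x 0.015 edges [-0.0216 -0.0086  0.008   0.0218] mid 8.125754482807626e-05 -0.0003068769019429216
x 0.03 edges [-0.0221 -0.0092  0.0125  0.0215] mid -0.000278821246526291 0.0016319584072407214
x 0.045 edges [-0.0216 -0.0023 -0.0016  0.0221] mid 0.00024014047548999613 -0.001976348933503004
x 0.06 edges [-0.0213  0.021   0.0218  0.0218] mid 0.00027069437216340093 0.02138795008043394
blob 983 [0.6157 0.357  0.0584] z [0.0574 0.0593] ((0.6157322525978088, 0.3566931486129761), 0.012820725329220295)
blob 98 [0.5572 0.2431 0.0578] z [0.0541 0.0609] ((0.5574782490730286, 0.24261711537837982), 0.007323466241359711)
```

Request:
carry_out:
  targets:
    - {"tx": 0,"ty": -0.025,"tz": 0.6,"roll": 0,"jaw": 1}
    - {"tx": 0,"ty": 0,"tz": 0.6,"roll": 0,"jaw": 1}
    - {"tx": 0,"ty": 0,"tz": 0.6,"roll": 0,"jaw": 1}
    - {"tx": 0,"ty": 0,"tz": 0.4,"roll": 0,"jaw": 1}
    - {"tx": 0,"ty": 0,"tz": 0.4,"roll": 0,"jaw": 1}
    - {"tx": 0,"ty": 0,"tz": 0.3,"roll": 0,"jaw": 1}
    - {"tx": 0,"ty": 0,"tz": 0.07,"roll": 0,"jaw": 1}
    - {"tx": 0,"ty": 0,"tz": 0,"roll": 0,"jaw": 1}
    - {"tx": 0,"ty": 0,"tz": 0,"roll": 0,"jaw": 1}

```text
time: 29.78
position: [0.619, 0.3216, 0.0793]
orientation: [0.666, 0.746, 0.0, 0.0]
contact_force: [-1.0, -0.4, -0.1]
opening: 0.263
finger_force: 59.5
```

Request:
carry_out:
  targets:
    - {"tx": 0,"ty": 0,"tz": 0.05,"roll": 0,"jaw": 1}
    - {"tx": 0,"ty": 0,"tz": 0,"roll": 0,"jaw": 1}
    - {"tx": 0,"ty": 0,"tz": 0,"roll": 0,"jaw": 1}

```text
time: 30.03
position: [0.619, 0.3218, 0.0776]
orientation: [0.666, 0.746, 0.001, 0.0]
contact_force: [-1.6, -0.1, 0.7]
opening: 0.264
finger_force: 59.5
```

Request:
carry_out:
  targets:
    - {"tx": 0,"ty": -0.015,"tz": 0.04,"roll": 0,"jaw": 1}
    - {"tx": 0,"ty": 0,"tz": 0.04,"roll": 0,"jaw": 1}
    - {"tx": 0,"ty": 0,"tz": 0.03,"roll": 0,"jaw": 1}
    - {"tx": 0,"ty": 0,"tz": 0,"roll": 0,"jaw": 1}
    - {"tx": 0,"ty": 0,"tz": 0,"roll": 0,"jaw": 1}

```text
time: 30.45
position: [0.6187, 0.3216, 0.0739]
orientation: [0.666, 0.746, 0.001, 0.0]
contact_force: [-3.3, -1.5, 6.7]
opening: 0.266
finger_force: 60.3
```

Request:
carry_out:
  targets:
    - {"tx": 0,"ty": 0,"tz": -0.02,"roll": 0,"jaw": 0.15}
    - {"tx": 0,"ty": 0,"tz": 0,"roll": 0,"jaw": 0.05}
    - {"tx": 0,"ty": 0,"tz": 0,"roll": 0,"jaw": 0.05}
    - {"tx": 0,"ty": 0,"tz": 0,"roll": 0,"jaw": 0.05}
    - {"tx": 0,"ty": 0,"tz": -0.4,"roll": 0,"jaw": 0.05}
    - {"tx": 0,"ty": 0,"tz": -0.7,"roll": 0,"jaw": 0}
    - {"tx": 0,"ty": 0,"tz": -0.8,"roll": 0,"jaw": 0}
    - {"tx": 0,"ty": 0,"tz": 0,"roll": 0,"jaw": 0}
    - {"tx": 0,"ty": 0,"tz": 0,"roll": 0,"jaw": 0}

```text
time: 31.2
position: [0.6199, 0.322, 0.1523]
orientation: [0.666, 0.746, 0.003, 0.002]
contact_force: [-0.6, -0.5, -0.6]
opening: 0.5
finger_force: 0.0
```

```bash
python3 - <<'E'
from h import *
d=snap('wrist');heads(d,.067,.085);heads(d,.0525,.062);togo(.5462+.0426,.0429-.0109)
E
```

```text
blob 1721 [0.5502 0.3445 0.0743] z [0.073  0.0752] ((0.549035370349884, 0.34359949827194214), 0.013337071985006332)
blob 59 [0.5665 0.3688 0.0574] z [0.0539 0.0609] ((0.5660151243209839, 0.36791300773620605), 0.0048866574652493)
blob 1396 [0.6158 0.357  0.0583] z [0.0574 0.0592] ((0.615867555141449, 0.356606125831604), 0.012850478291511536)
blob 1324 [0.6195 0.3244 0.0582] z [0.0572 0.0591] ((0.6195231676101685, 0.3236368000507355), 0.01305378694087267)
blob 51 [0.5439 0.298  0.0594] z [0.0577 0.0616] ((0.5440009832382202, 0.2979886531829834), 0.005611633416265249)
tcp [0.6185 0.3216 0.1497] xang 96.52 units [-7.108e+00 -1.559e+00 -4.000e-03]
```

Three pins hang flat. Next is pin 2 at (.5888,.0320).

Request:
carry_out:
  targets:
    - {"tx": -0.79,"ty": -0.173,"tz": 0,"roll": 0,"jaw": 0}
    - {"tx": -0.79,"ty": -0.173,"tz": 0,"roll": 0,"jaw": 0}
    - {"tx": -0.79,"ty": -0.173,"tz": 0,"roll": 0,"jaw": 0}
    - {"tx": -0.79,"ty": -0.173,"tz": 0,"roll": 0,"jaw": 0}
    - {"tx": -0.79,"ty": -0.173,"tz": 0,"roll": 0,"jaw": 0}
    - {"tx": -0.79,"ty": -0.173,"tz": 0,"roll": 0,"jaw": 0}
    - {"tx": -0.79,"ty": -0.173,"tz": 0,"roll": 0,"jaw": 0}
    - {"tx": -0.79,"ty": -0.173,"tz": 0,"roll": 0,"jaw": 0}
    - {"tx": -0.79,"ty": -0.173,"tz": 0,"roll": 0,"jaw": 0}
    - {"tx": 0,"ty": 0,"tz": 0,"roll": -0.99,"jaw": 0}
    - {"tx": 0,"ty": 0,"tz": 0,"roll": -0.99,"jaw": 0}
    - {"tx": 0,"ty": 0,"tz": 0,"roll": -0.99,"jaw": 0}

```text
time: 32.25
position: [0.5871, 0.0311, 0.1469]
orientation: [0.563, 0.827, -0.001, -0.002]
contact_force: [0.9, 0.1, 0.3]
opening: 0.503
finger_force: 0.0
```

Request:
carry_out:
  targets:
    - {"tx": 0,"ty": 0,"tz": 0,"roll": -0.99,"jaw": 0}
    - {"tx": 0,"ty": 0,"tz": 0,"roll": -0.99,"jaw": 0}
    - {"tx": 0,"ty": 0,"tz": 0,"roll": -0.99,"jaw": 0}
    - {"tx": 0,"ty": 0,"tz": 0,"roll": -0.99,"jaw": 0}
    - {"tx": 0,"ty": 0,"tz": 0,"roll": -0.99,"jaw": 0}
    - {"tx": 0,"ty": 0,"tz": 0,"roll": -0.99,"jaw": 0}
    - {"tx": 0,"ty": 0,"tz": 0,"roll": -0.99,"jaw": 0}
    - {"tx": 0,"ty": 0,"tz": 0,"roll": -0.99,"jaw": 0}
    - {"tx": 0,"ty": 0,"tz": 0,"roll": -0.99,"jaw": 0}
    - {"tx": 0,"ty": 0,"tz": 0,"roll": -0.99,"jaw": 0}
    - {"tx": 0,"ty": 0,"tz": 0,"roll": -0.95,"jaw": 0}
    - {"tx": 0,"ty": 0,"tz": 0,"roll": 0,"jaw": 0}

```text
time: 33.25
position: [0.5872, 0.032, 0.147]
orientation: [0.124, 0.992, 0.0, -0.002]
contact_force: [-0.5, 0.3, -1.0]
opening: 0.498
finger_force: 0.0
```

```bash
python3 - <<'E'
from h import *
togo(.5888,.0320)
E
```

```text
tcp [0.5872 0.032  0.147 ] xang 165.73 units [-0.038  0.01  -0.   ]
```

Request:
carry_out:
  targets:
    - {"tx": -0.01,"ty": 0.01,"tz": 0.5,"roll": 0,"jaw": 0}
    - {"tx": 0,"ty": 0,"tz": 0.5,"roll": 0,"jaw": 0}
    - {"tx": 0,"ty": 0,"tz": 0.38,"roll": 0,"jaw": 0}
    - {"tx": 0,"ty": 0,"tz": 0,"roll": 0,"jaw": 0}
    - {"tx": 0,"ty": 0,"tz": 0,"roll": 0,"jaw": 0}
    - {"tx": 0,"ty": 0,"tz": 0,"roll": 0,"jaw": 1}
    - {"tx": 0,"ty": 0,"tz": 0,"roll": 0,"jaw": 1}
    - {"tx": 0,"ty": 0,"tz": 0,"roll": 0,"jaw": 1}
    - {"tx": 0,"ty": 0,"tz": 0,"roll": 0,"jaw": 1}
    - {"tx": 0,"ty": 0,"tz": 0,"roll": 0,"jaw": 1}

```text
time: 34.08
position: [0.5898, 0.032, 0.0951]
orientation: [0.125, 0.992, -0.0, 0.001]
contact_force: [0.4, -0.3, 3.4]
opening: 0.267
finger_force: 58.9
```

Request:
carry_out:
  targets:
    - {"tx": 0,"ty": 0,"tz": -0.5,"roll": 0,"jaw": 1}
    - {"tx": 0,"ty": 0,"tz": -0.8,"roll": 0,"jaw": 1}
    - {"tx": 0,"ty": 0,"tz": -0.9,"roll": 0,"jaw": 1}
    - {"tx": 0,"ty": 0,"tz": -0.4,"roll": 0,"jaw": 1}
    - {"tx": 0,"ty": 0,"tz": 0,"roll": 0,"jaw": 1}
    - {"tx": 0,"ty": 0,"tz": 0,"roll": 0,"jaw": 1}

```text
time: 34.58
position: [0.5895, 0.032, 0.1989]
orientation: [0.125, 0.992, -0.0, 0.001]
contact_force: [-0.0, -0.3, -0.7]
opening: 0.261
finger_force: 59.3
```

```bash
python3 - <<'E'
from h import *
look();togo(.6221,.2901);togo(.5523-.0015,.3013+.0129)
E
```

```text
tcp [0.5895 0.032  0.1989] 0.26125192366307587
below tcp 33 [0.0485 0.0485 0.0493 0.0494 0.0515 0.0529 0.0529 0.0539 0.054  0.055
 0.0554 0.0554] [-0.0032  0.0037]
high rail 702 ((552.252685546875, 301.54095458984375), (44.7590446472168, 137.6595916748047), 6.465224742889404)
tcp [0.5879 0.0323 0.196 ] xang 165.62 units [0.772 6.457 0.   ]
tcp [0.5879 0.0323 0.196 ] xang 165.62 units [2.648e+00 6.597e+00 6.000e-03]
```

Pin 2 is short. It goes to the low slot at rack x = +19 mm.

Request:
carry_out:
  targets:
    - {"tx": 0.096,"ty": 0.807,"tz": 0,"roll": 0,"jaw": 1}
    - {"tx": 0.096,"ty": 0.807,"tz": 0,"roll": 0,"jaw": 1}
    - {"tx": 0.096,"ty": 0.807,"tz": 0,"roll": 0,"jaw": 1}
    - {"tx": 0.096,"ty": 0.807,"tz": 0,"roll": 0,"jaw": 1}
    - {"tx": 0.096,"ty": 0.807,"tz": 0,"roll": 0,"jaw": 1}
    - {"tx": 0.096,"ty": 0.807,"tz": 0,"roll": 0,"jaw": 1}
    - {"tx": 0.096,"ty": 0.807,"tz": 0,"roll": 0,"jaw": 1}
    - {"tx": 0.096,"ty": 0.807,"tz": 0,"roll": 0,"jaw": 1}
    - {"tx": 0,"ty": 0,"tz": 0,"roll": 0.98,"jaw": 1}
    - {"tx": 0,"ty": 0,"tz": 0,"roll": 0.98,"jaw": 1}
    - {"tx": 0,"ty": 0,"tz": 0,"roll": 0.99,"jaw": 1}
    - {"tx": 0,"ty": 0,"tz": 0,"roll": 0.99,"jaw": 1}

```text
time: 35.68
position: [0.622, 0.2899, 0.1948]
orientation: [0.295, 0.956, -0.001, -0.002]
contact_force: [-0.1, -0.7, -0.9]
opening: 0.266
finger_force: 59.4
```

Request:
carry_out:
  targets:
    - {"tx": 0,"ty": 0,"tz": 0,"roll": 0.99,"jaw": 1}
    - {"tx": 0,"ty": 0,"tz": 0,"roll": 0.99,"jaw": 1}
    - {"tx": 0,"ty": 0,"tz": 0,"roll": 0.99,"jaw": 1}
    - {"tx": 0,"ty": 0,"tz": 0,"roll": 0.99,"jaw": 1}
    - {"tx": 0,"ty": 0,"tz": 0,"roll": 0.99,"jaw": 1}
    - {"tx": 0,"ty": 0,"tz": 0,"roll": 0.99,"jaw": 1}
    - {"tx": 0,"ty": 0,"tz": 0,"roll": 0.99,"jaw": 1}
    - {"tx": 0,"ty": 0,"tz": 0,"roll": 0.99,"jaw": 1}
    - {"tx": 0,"ty": 0,"tz": 0,"roll": 0.99,"jaw": 1}
    - {"tx": 0,"ty": 0,"tz": 0,"roll": 0.97,"jaw": 1}
    - {"tx": 0,"ty": 0,"tz": 0,"roll": 0,"jaw": 1}

```text
time: 36.6
position: [0.6222, 0.2895, 0.1951]
orientation: [0.667, 0.745, -0.002, -0.001]
contact_force: [0.3, -0.0, -0.4]
opening: 0.264
finger_force: 59.4
```

```bash
python3 - <<'E'
from h import *
togo(.6220,.2901);d=railw(1);heads(d,.0525,.062)
E
```

```text
tcp [0.6222 0.2895 0.1951] xang 96.4 units [ 0.015 -0.002  0.   ]
z 0.0463 5816 rect ((25.084426879882812, -0.10857772827148438), (44.33495330810547, 128.2075653076172), 89.96141052246094)
x -0.03 edges [-0.0221 -0.0084  0.0081  0.0216] mid -0.0002410263694859558 -0.00019802509851234596
x -0.015 edges [-0.0217 -0.0083  0.008   0.0214] mid -0.00017122025690754182 -0.00014948607769537086
x 0.0 edges [-0.0221 -0.0081  0.008   0.0219] mid -0.00010254401842205163 -7.56183201965667e-05
x 0.015 edges [-0.0217 -0.0081  0.0079  0.0217] mid -3.4578712805119136e-05 -8.373449058878338e-05
x 0.03 edges [-0.0221 -0.01    0.0139  0.0215] mid -0.00029688995826362974 0.0019252611350540775
x 0.045 edges [-0.0218 -0.0082  0.0078  0.022 ] mid 0.0001434178761256285 -0.00019742648525357225
x 0.06 edges [-0.0221 -0.0082  0.0101  0.0218] mid -0.00014937089903593014 0.000972134313132751
x 0.075 edges [-0.0219 -0.0086  0.01    0.0216] mid -0.00013673161129236326 0.0006914430084697717
x 0.09 edges [-0.0221  0.0071  0.0078  0.0213] mid -0.00038759460670377555 0.007472416177936744
blob 1109 [0.6158 0.3566 0.0584] z [0.0574 0.0593] ((0.6158787608146667, 0.3564566969871521), 0.013091597706079483)
blob 981 [0.6195 0.3236 0.0584] z [0.0573 0.0592] ((0.6193584203720093, 0.3232223093509674), 0.012815279886126518)
blob 74 [0.5592 0.2434 0.0574] z [0.0538 0.0614] ((0.5593075752258301, 0.2444913536310196), 0.007022235542535782)
```

Request:
carry_out:
  targets:
    - {"tx": 0,"ty": -0.035,"tz": 0.6,"roll": 0,"jaw": 1}
    - {"tx": 0,"ty": 0,"tz": 0.6,"roll": 0,"jaw": 1}
    - {"tx": 0,"ty": 0,"tz": 0.6,"roll": 0,"jaw": 1}
    - {"tx": 0,"ty": 0,"tz": 0.4,"roll": 0,"jaw": 1}
    - {"tx": 0,"ty": 0,"tz": 0.4,"roll": 0,"jaw": 1}
    - {"tx": 0,"ty": 0,"tz": 0.3,"roll": 0,"jaw": 1}
    - {"tx": 0,"ty": 0,"tz": 0.07,"roll": 0,"jaw": 1}
    - {"tx": 0,"ty": 0,"tz": 0.05,"roll": 0,"jaw": 1}
    - {"tx": 0,"ty": 0,"tz": 0,"roll": 0,"jaw": 1}
    - {"tx": 0,"ty": 0,"tz": 0,"roll": 0,"jaw": 1}

```text
time: 37.48
position: [0.6227, 0.2899, 0.0783]
orientation: [0.666, 0.746, 0.001, 0.0]
contact_force: [-0.7, 0.7, -1.2]
opening: 0.264
finger_force: 59.4
```

Request:
carry_out:
  targets:
    - {"tx": 0,"ty": 0,"tz": 0.04,"roll": 0,"jaw": 1}
    - {"tx": 0,"ty": 0,"tz": 0.04,"roll": 0,"jaw": 1}
    - {"tx": 0,"ty": 0,"tz": 0,"roll": 0,"jaw": 1}
    - {"tx": 0,"ty": 0,"tz": 0,"roll": 0,"jaw": 1}

```text
time: 37.82
position: [0.6223, 0.2898, 0.0743]
orientation: [0.666, 0.746, 0.0, 0.0]
contact_force: [-0.1, 0.3, -1.2]
opening: 0.264
finger_force: 59.4
```

Request:
carry_out:
  targets:
    - {"tx": 0,"ty": 0,"tz": 0.04,"roll": 0,"jaw": 1}
    - {"tx": 0,"ty": 0,"tz": 0,"roll": 0,"jaw": 1}
    - {"tx": 0,"ty": 0,"tz": 0,"roll": 0,"jaw": 1}

```text
time: 38.07
position: [0.6223, 0.2899, 0.0741]
orientation: [0.666, 0.746, 0.0, 0.0]
contact_force: [-4.2, -0.8, 8.3]
opening: 0.265
finger_force: 60.3
```

Seated. Release and move on to pin 1.

Request:
carry_out:
  targets:
    - {"tx": 0,"ty": 0,"tz": -0.02,"roll": 0,"jaw": 0.15}
    - {"tx": 0,"ty": 0,"tz": 0,"roll": 0,"jaw": 0.05}
    - {"tx": 0,"ty": 0,"tz": 0,"roll": 0,"jaw": 0.05}
    - {"tx": 0,"ty": 0,"tz": 0,"roll": 0,"jaw": 0.05}
    - {"tx": 0,"ty": 0,"tz": -0.4,"roll": 0,"jaw": 0.05}
    - {"tx": 0,"ty": 0,"tz": -0.7,"roll": 0,"jaw": 0}
    - {"tx": 0,"ty": 0,"tz": -0.8,"roll": 0,"jaw": 0}
    - {"tx": 0,"ty": 0,"tz": 0,"roll": 0,"jaw": 0}
    - {"tx": 0,"ty": 0,"tz": 0,"roll": 0,"jaw": 0}

```text
time: 38.82
position: [0.6237, 0.2902, 0.1521]
orientation: [0.666, 0.746, 0.002, 0.002]
contact_force: [0.6, 0.1, -0.9]
opening: 0.498
finger_force: 0.0
```

```bash
python3 - <<'E'
from h import *
d=snap('wrist');heads(d,.067,.085);heads(d,.0525,.062);togo(.6315,.0211)
E
```

```text
blob 1870 [0.5501 0.3441 0.0743] z [0.0731 0.0752] ((0.5492476224899292, 0.34385916590690613), 0.013214522041380405)
blob 61 [0.5661 0.3674 0.0577] z [0.0539 0.0609] ((0.5662539005279541, 0.36732110381126404), 0.004923002328723669)
blob 1597 [0.6159 0.3567 0.0584] z [0.0575 0.0592] ((0.6160045862197876, 0.35644692182540894), 0.013218184001743793)
blob 1391 [0.6195 0.3236 0.0583] z [0.0573 0.0591] ((0.6196823120117188, 0.3232143819332123), 0.012864562682807446)
blob 53 [0.5419 0.3194 0.0603] z [0.0582 0.0617] ((0.5419236421585083, 0.3194420635700226), 0.004870336968451738)
blob 46 [0.5435 0.302  0.0599] z [0.0581 0.0615] ((0.5434069037437439, 0.3015887439250946), 0.004444941412657499)
blob 1326 [0.623  0.293  0.0581] z [0.0572 0.059 ] ((0.6231632232666016, 0.2921663820743561), 0.01313682273030281)
blob 177 [0.5558 0.2431 0.0582] z [0.0538 0.0611] ((0.557367205619812, 0.2451598346233368), 0.008657715283334255)
tcp [0.6223 0.2898 0.1497] xang 96.52 units [-6.701e+00 -5.350e-01 -2.000e-03]
```

Request:
carry_out:
  targets:
    - {"tx": -0.838,"ty": -0.067,"tz": 0,"roll": 0,"jaw": 0}
    - {"tx": -0.838,"ty": -0.067,"tz": 0,"roll": 0,"jaw": 0}
    - {"tx": -0.838,"ty": -0.067,"tz": 0,"roll": 0,"jaw": 0}
    - {"tx": -0.838,"ty": -0.067,"tz": 0,"roll": 0,"jaw": 0}
    - {"tx": -0.838,"ty": -0.067,"tz": 0,"roll": 0,"jaw": 0}
    - {"tx": -0.838,"ty": -0.067,"tz": 0,"roll": 0,"jaw": 0}
    - {"tx": -0.838,"ty": -0.067,"tz": 0,"roll": 0,"jaw": 0}
    - {"tx": -0.838,"ty": -0.067,"tz": 0,"roll": 0,"jaw": 0}
    - {"tx": 0,"ty": 0,"tz": 0,"roll": -0.98,"jaw": 0}
    - {"tx": 0,"ty": 0,"tz": 0,"roll": -0.99,"jaw": 0}
    - {"tx": 0,"ty": 0,"tz": 0,"roll": -0.99,"jaw": 0}
    - {"tx": 0,"ty": 0,"tz": 0,"roll": -0.99,"jaw": 0}

```text
time: 39.87
position: [0.6297, 0.0207, 0.1467]
orientation: [0.526, 0.85, -0.001, -0.002]
contact_force: [-0.2, -0.0, 0.8]
opening: 0.498
finger_force: 0.0
```

Request:
carry_out:
  targets:
    - {"tx": 0,"ty": 0,"tz": 0,"roll": -0.99,"jaw": 0}
    - {"tx": 0,"ty": 0,"tz": 0,"roll": -0.99,"jaw": 0}
    - {"tx": 0,"ty": 0,"tz": 0,"roll": -0.99,"jaw": 0}
    - {"tx": 0,"ty": 0,"tz": 0,"roll": -0.99,"jaw": 0}
    - {"tx": 0,"ty": 0,"tz": 0,"roll": -0.99,"jaw": 0}
    - {"tx": 0,"ty": 0,"tz": 0,"roll": -0.99,"jaw": 0}
    - {"tx": 0,"ty": 0,"tz": 0,"roll": -0.99,"jaw": 0}
    - {"tx": 0,"ty": 0,"tz": 0,"roll": -0.99,"jaw": 0}
    - {"tx": 0,"ty": 0,"tz": 0,"roll": -0.99,"jaw": 0}
    - {"tx": 0,"ty": 0,"tz": 0,"roll": -0.96,"jaw": 0}
    - {"tx": 0,"ty": 0,"tz": 0,"roll": 0,"jaw": 0}

```text
time: 40.78
position: [0.6298, 0.021, 0.1468]
orientation: [0.124, 0.992, 0.0, -0.002]
contact_force: [-0.4, 0.3, -0.3]
opening: 0.5
finger_force: 0.0
```

```bash
python3 - <<'E'
from h import *
togo(.6315,.0211)
E
```

```text
tcp [0.6298 0.021  0.1468] xang 165.73 units [-0.04   0.012 -0.   ]
```

Request:
carry_out:
  targets:
    - {"tx": -0.01,"ty": 0.01,"tz": 0.5,"roll": 0,"jaw": 0}
    - {"tx": 0,"ty": 0,"tz": 0.5,"roll": 0,"jaw": 0}
    - {"tx": 0,"ty": 0,"tz": 0.38,"roll": 0,"jaw": 0}
    - {"tx": 0,"ty": 0,"tz": 0,"roll": 0,"jaw": 0}
    - {"tx": 0,"ty": 0,"tz": 0,"roll": 0,"jaw": 0}
    - {"tx": 0,"ty": 0,"tz": 0,"roll": 0,"jaw": 1}
    - {"tx": 0,"ty": 0,"tz": 0,"roll": 0,"jaw": 1}
    - {"tx": 0,"ty": 0,"tz": 0,"roll": 0,"jaw": 1}
    - {"tx": 0,"ty": 0,"tz": 0,"roll": 0,"jaw": 1}
    - {"tx": 0,"ty": 0,"tz": 0,"roll": 0,"jaw": 1}

```text
time: 41.62
position: [0.6325, 0.0211, 0.0952]
orientation: [0.125, 0.992, -0.0, 0.001]
contact_force: [-0.1, 0.6, 2.9]
opening: 0.266
finger_force: 58.9
```

Request:
carry_out:
  targets:
    - {"tx": 0,"ty": 0,"tz": -0.5,"roll": 0,"jaw": 1}
    - {"tx": 0,"ty": 0,"tz": -0.8,"roll": 0,"jaw": 1}
    - {"tx": 0,"ty": 0,"tz": -0.9,"roll": 0,"jaw": 1}
    - {"tx": 0,"ty": 0,"tz": -0.4,"roll": 0,"jaw": 1}
    - {"tx": 0,"ty": 0,"tz": 0,"roll": 0,"jaw": 1}
    - {"tx": 0,"ty": 0,"tz": 0,"roll": 0,"jaw": 1}

```text
time: 42.12
position: [0.632, 0.0211, 0.1987]
orientation: [0.125, 0.992, -0.0, 0.001]
contact_force: [-0.3, 0.4, -1.0]
opening: 0.266
finger_force: 59.3
```

```bash
python3 - <<'E'
from h import *
look();togo(.6199+.0058,.3090-.0507);togo(.5523,.3013)
E
```

```text
tcp [0.632  0.0211 0.1987] 0.26597390516064207
below tcp 53 [0.0612 0.0613 0.062  0.0627 0.0658 0.0661 0.067  0.0676 0.0691 0.0692
 0.0705 0.0727] [-0.0041  0.004 ]
high rail 703 ((545.3399658203125, 291.11029052734375), (44.5, 137.99732971191406), 7.011961936950684)
tcp [0.6304 0.0213 0.1957] xang 165.62 units [1.584e+00 5.710e+00 4.000e-03]
tcp [0.6304 0.0213 0.1957] xang 165.62 units [3.629 6.295 0.011]
```

Pin 1 is long, and the rack has been knocked. The high rail's centre is now (.5453,.2911) at 7.0°. I'll go to the new slot centre.

Request:
carry_out:
  targets:
    - {"tx": 0.467,"ty": 0.751,"tz": 0,"roll": 0,"jaw": 1}
    - {"tx": 0.467,"ty": 0.751,"tz": 0,"roll": 0,"jaw": 1}
    - {"tx": 0.467,"ty": 0.751,"tz": 0,"roll": 0,"jaw": 1}
    - {"tx": 0.467,"ty": 0.751,"tz": 0,"roll": 0,"jaw": 1}
    - {"tx": 0.467,"ty": 0.751,"tz": 0,"roll": 0,"jaw": 1}
    - {"tx": 0.467,"ty": 0.751,"tz": 0,"roll": 0,"jaw": 1}
    - {"tx": 0.467,"ty": 0.751,"tz": 0,"roll": 0,"jaw": 1}
    - {"tx": 0.467,"ty": 0.751,"tz": 0,"roll": 0,"jaw": 1}
    - {"tx": 0,"ty": 0,"tz": 0,"roll": 0.98,"jaw": 1}
    - {"tx": 0,"ty": 0,"tz": 0,"roll": 0.98,"jaw": 1}
    - {"tx": 0,"ty": 0,"tz": 0,"roll": 0.98,"jaw": 1}
    - {"tx": 0,"ty": 0,"tz": 0,"roll": 0.98,"jaw": 1}

```text
time: 43.22
position: [0.545, 0.291, 0.1951]
orientation: [0.294, 0.956, -0.001, -0.002]
contact_force: [0.6, 0.9, -0.9]
opening: 0.262
finger_force: 59.4
```

Request:
carry_out:
  targets:
    - {"tx": 0,"ty": 0,"tz": 0,"roll": 0.98,"jaw": 1}
    - {"tx": 0,"ty": 0,"tz": 0,"roll": 0.98,"jaw": 1}
    - {"tx": 0,"ty": 0,"tz": 0,"roll": 0.98,"jaw": 1}
    - {"tx": 0,"ty": 0,"tz": 0,"roll": 0.98,"jaw": 1}
    - {"tx": 0,"ty": 0,"tz": 0,"roll": 0.98,"jaw": 1}
    - {"tx": 0,"ty": 0,"tz": 0,"roll": 0.98,"jaw": 1}
    - {"tx": 0,"ty": 0,"tz": 0,"roll": 0.98,"jaw": 1}
    - {"tx": 0,"ty": 0,"tz": 0,"roll": 0.98,"jaw": 1}
    - {"tx": 0,"ty": 0,"tz": 0,"roll": 0.98,"jaw": 1}
    - {"tx": 0,"ty": 0,"tz": 0,"roll": 0.98,"jaw": 1}
    - {"tx": 0,"ty": 0,"tz": 0,"roll": 0,"jaw": 1}
    - {"tx": 0,"ty": 0,"tz": 0,"roll": 0,"jaw": 1}

```text
time: 44.22
position: [0.5455, 0.2908, 0.1958]
orientation: [0.662, 0.75, -0.002, -0.001]
contact_force: [-0.5, 0.3, -0.8]
opening: 0.267
finger_force: 59.4
```

```bash
python3 - <<'E'
from h import *
togo(.5453,.2911);d=railw(0);heads(d,.067,.085);heads(d,.0525,.062);save(d,'w6.png',k=1.4)
E
```

```text
tcp [0.5455 0.2908 0.1958] xang 97.15 units [ 0.009 -0.005  0.   ]
z 0.0623 5334 rect ((18.108707427978516, -0.16084861755371094), (102.63420104980469, 44.24567413330078), 0.19060957431793213)
x -0.03 edges [-0.0223 -0.0131  0.0145  0.0213] mid -0.0005282859387257376 0.0006581755917322773
x -0.015 edges [-0.022  -0.0086  0.0076  0.0216] mid -0.00020335353243570303 -0.0004643265653629558
x 0.0 edges [-0.0223 -0.0084  0.0082  0.0215] mid -0.0004272005935671043 -7.552593199061045e-05
x 0.015 edges [-0.022  -0.0083  0.0081  0.0218] mid -0.00012268690120655242 -5.9958887986007355e-05
x 0.03 edges [-0.0217 -0.0082  0.0081  0.0215] mid -7.437589490044347e-05 -4.1957068726938655e-05
x 0.045 edges [-0.0221 -0.01    0.0135  0.022 ] mid -3.128655372748243e-05 0.0017093375381767523
x 0.06 edges [-0.0218  0.0003  0.001   0.0218] mid 8.771744547837745e-07 0.0006801082858031864
blob 1146 [0.5418 0.3333 0.0744] z [0.0734 0.0752] ((0.5419027805328369, 0.33283817768096924), 0.013016789220273495)
blob 1058 [0.608  0.3466 0.0583] z [0.0572 0.0591] ((0.6088050007820129, 0.3463893234729767), 0.013104809448122978)
blob 944 [0.6119 0.3136 0.0582] z [0.0571 0.0592] ((0.612450361251831, 0.31291472911834717), 0.012952014803886414)
blob 901 [0.6155 0.2827 0.0581] z [0.057  0.0589] ((0.6161555051803589, 0.2820809781551361), 0.013107332400977612)
```

View pics/w6.png

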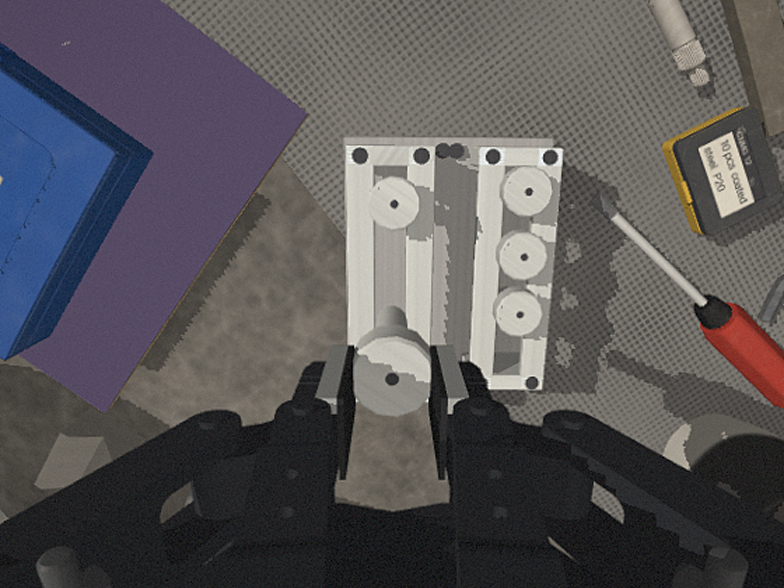

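All four pins still hang flat on the shifted rack, and pin 1 is centred over the high slot to under 0.3 mm. Lower it.

Request:
carry_out:
  targets:
    - {"tx": 0,"ty": -0.03,"tz": 0.5,"roll": 0,"jaw": 1}
    - {"tx": 0,"ty": 0,"tz": 0.5,"roll": 0,"jaw": 1}
    - {"tx": 0,"ty": 0,"tz": 0.5,"roll": 0,"jaw": 1}
    - {"tx": 0,"ty": 0,"tz": 0.4,"roll": 0,"jaw": 1}
    - {"tx": 0,"ty": 0,"tz": 0.4,"roll": 0,"jaw": 1}
    - {"tx": 0,"ty": 0,"tz": 0.2,"roll": 0,"jaw": 1}
    - {"tx": 0,"ty": 0,"tz": 0.1,"roll": 0,"jaw": 1}
    - {"tx": 0,"ty": 0,"tz": 0.05,"roll": 0,"jaw": 1}
    - {"tx": 0,"ty": 0,"tz": 0,"roll": 0,"jaw": 1}
    - {"tx": 0,"ty": 0,"tz": 0,"roll": 0,"jaw": 1}

```text
time: 45.1
position: [0.546, 0.2912, 0.0929]
orientation: [0.662, 0.749, 0.001, 0.0]
contact_force: [0.8, -0.3, 0.4]
opening: 0.264
finger_force: 59.4
```

Request:
carry_out:
  targets:
    - {"tx": 0,"ty": 0,"tz": 0.04,"roll": 0,"jaw": 1}
    - {"tx": 0,"ty": 0,"tz": 0,"roll": 0,"jaw": 1}
    - {"tx": 0,"ty": 0,"tz": 0,"roll": 0,"jaw": 1}

```text
time: 45.35
position: [0.5456, 0.291, 0.0908]
orientation: [0.662, 0.749, 0.0, 0.0]
contact_force: [0.3, 0.3, -0.6]
opening: 0.265
finger_force: 59.4
```

Request:
carry_out:
  targets:
    - {"tx": 0,"ty": 0,"tz": 0.05,"roll": 0,"jaw": 1}
    - {"tx": 0,"ty": 0,"tz": 0,"roll": 0,"jaw": 1}
    - {"tx": 0,"ty": 0,"tz": 0,"roll": 0,"jaw": 1}

```text
time: 45.6
position: [0.5458, 0.2911, 0.0901]
orientation: [0.662, 0.749, 0.0, 0.0]
contact_force: [-3.1, -1.3, 8.1]
opening: 0.263
finger_force: 60.5
```

Seated. Release and check, then go to the tails.

Request:
carry_out:
  targets:
    - {"tx": 0,"ty": 0,"tz": -0.02,"roll": 0,"jaw": 0.15}
    - {"tx": 0,"ty": 0,"tz": 0,"roll": 0,"jaw": 0.05}
    - {"tx": 0,"ty": 0,"tz": 0,"roll": 0,"jaw": 0.05}
    - {"tx": 0,"ty": 0,"tz": 0,"roll": 0,"jaw": 0.05}
    - {"tx": 0,"ty": 0,"tz": -0.4,"roll": 0,"jaw": 0.05}
    - {"tx": 0,"ty": 0,"tz": -0.6,"roll": 0,"jaw": 0}
    - {"tx": 0,"ty": 0,"tz": -0.6,"roll": 0,"jaw": 0}
    - {"tx": 0,"ty": 0,"tz": 0,"roll": 0,"jaw": 0}
    - {"tx": 0,"ty": 0,"tz": 0,"roll": 0,"jaw": 0}

```text
time: 46.35
position: [0.5465, 0.2913, 0.1548]
orientation: [0.662, 0.749, 0.002, 0.001]
contact_force: [-0.7, -0.1, 0.1]
opening: 0.5
finger_force: 0.0
```

```bash
python3 - <<'E'
from h import *
d=snap('wrist');heads(d,.069,.085);heads(d,.0525,.061);togo(.4763,.1248)
E
```

```text
blob 1617 [0.5418 0.3332 0.0743] z [0.0734 0.0752] ((0.5417699217796326, 0.3330281972885132), 0.012889521196484566)
blob 1469 [0.5465 0.2942 0.0742] z [0.0732 0.0751] ((0.546725332736969, 0.29310792684555054), 0.013383110985159874)
blob 1502 [0.6081 0.3467 0.0583] z [0.0571 0.0592] ((0.6086933612823486, 0.34621766209602356), 0.013305355794727802)
blob 1297 [0.6118 0.3136 0.0582] z [0.057  0.0591] ((0.6127989888191223, 0.3130275011062622), 0.013199524022638798)
blob 1216 [0.6155 0.2828 0.0581] z [0.0569 0.0589] ((0.6160368919372559, 0.2811591625213623), 0.013513695448637009)
blob 146 [0.5517 0.2329 0.0571] z [0.0539 0.06  ] ((0.5518713593482971, 0.23441815376281738), 0.008417493663728237)
tcp [0.5454 0.2909 0.1531] xang 97.02 units [-3.910e+00 -2.222e+00 -1.000e-03]
```

All five pins hang flat. Now the tails, pocket 5 first.

Request:
carry_out:
  targets:
    - {"tx": -0.782,"ty": -0.444,"tz": 0,"roll": 0,"jaw": 0.5}
    - {"tx": -0.782,"ty": -0.444,"tz": 0,"roll": 0,"jaw": 1}
    - {"tx": -0.782,"ty": -0.444,"tz": 0,"roll": 0,"jaw": 1}
    - {"tx": -0.782,"ty": -0.444,"tz": 0,"roll": 0,"jaw": 1}
    - {"tx": -0.782,"ty": -0.444,"tz": 0,"roll": 0,"jaw": 1}
    - {"tx": 0,"ty": 0,"tz": 0,"roll": -0.98,"jaw": 1}
    - {"tx": 0,"ty": 0,"tz": 0,"roll": -0.98,"jaw": 1}
    - {"tx": 0,"ty": 0,"tz": 0,"roll": -0.98,"jaw": 1}
    - {"tx": 0,"ty": 0,"tz": 0,"roll": -0.98,"jaw": 1}
    - {"tx": 0,"ty": 0,"tz": 0,"roll": -0.98,"jaw": 1}
    - {"tx": 0,"ty": 0,"tz": 0,"roll": -0.98,"jaw": 1}
    - {"tx": 0,"ty": 0,"tz": 0,"roll": -0.98,"jaw": 1}

```text
time: 47.4
position: [0.4751, 0.1248, 0.1513]
orientation: [0.41, 0.912, -0.001, -0.002]
contact_force: [-0.1, -0.1, -0.5]
opening: -0.003
finger_force: 0.0
```

Request:
carry_out:
  targets:
    - {"tx": 0,"ty": 0,"tz": 0,"roll": -0.98,"jaw": 1}
    - {"tx": 0,"ty": 0,"tz": 0,"roll": -0.98,"jaw": 1}
    - {"tx": 0,"ty": 0,"tz": 0,"roll": -0.98,"jaw": 1}
    - {"tx": 0,"ty": 0,"tz": 0,"roll": -0.98,"jaw": 1}
    - {"tx": 0,"ty": 0,"tz": 0,"roll": -0.98,"jaw": 1}
    - {"tx": 0,"ty": 0,"tz": 0,"roll": -0.98,"jaw": 1}
    - {"tx": 0,"ty": 0,"tz": 0,"roll": -0.98,"jaw": 1}
    - {"tx": 0,"ty": 0,"tz": 0,"roll": 0,"jaw": 1}
    - {"tx": 0,"ty": 0,"tz": 0,"roll": 0,"jaw": 1}

```text
time: 48.15
position: [0.4754, 0.1248, 0.1518]
orientation: [0.126, 0.992, -0.0, -0.001]
contact_force: [0.1, 0.6, 0.0]
opening: 0.003
finger_force: 0.0
```

```bash
cat >> h.py <<'E'
def tails():
    d=snap('top')
    for k in range(5):
        for a in(.054,.060,-.095):
            p=np.array([.5462,.0429])+(k-2)*.044*np.array([-.9688,.2478])+a*np.array([.2478,.9688])
            print(k+1,a,pinz(d,p,.007),end=' ')
        print()
E
python3 - <<'E'
from h import *
togo(.4763,.1248);tails();d=snap('wrist');save(d,'w7.png',k=1.4)
E
```

```text
tcp [0.4754 0.1248 0.1518] xang 165.48 units [-0.021  0.005 -0.   ]
1 0.054 (np.int64(49), array([-0.0033,  0.0688,  0.0741])) 1 0.06 (np.int64(48), array([-0.0029,  0.0715,  0.0756])) 1 -0.095 (np.int64(23), array([0.0197, 0.0221, 0.0248])) 
2 0.054 (np.int64(40), array([-0.0016,  0.069 ,  0.0749])) 2 0.06 (np.int64(49), array([-0.0028,  0.0709,  0.0764])) Traceback (most recent call last):
  File "<stdin>", line 2, in <module>
  File "h.py", line 76, in tails
    print(k+1,a,pinz(d,p,.007),end=' ')
                ~~~~^^^^^^^^^^
  File "h.py", line 44, in pinz
    z=X[m][:,2];return m.sum(),np.percentile(z,[10,50,90]).round(4)
                               ~~~~~~~~~~~~~^^^^^^^^^^^^^^
    return _quantile_unchecked(
        a, q, axis, out, overwrite_input, method, keepdims, weights)
    return _ureduce(a,
                    func=_quantile_ureduce_func,
    ...<5 lines>...
                    overwrite_input=overwrite_input,
                    method=method)
    r = func(a, **kwargs)
    result = _quantile(arr,
                       quantiles=q,
    ...<2 lines>...
                       out=out,
                       weights=wgt)
    slices_having_nans = np.isnan(arr[-1, ...])
                                  ~~~^^^^^^^^^
IndexError: index -1 is out of bounds for axis 0 with size 0
```

Request:
carry_out:
  targets:
    - {"tx": 0,"ty": 0,"tz": 0.6,"roll": 0,"jaw": 1}
    - {"tx": 0,"ty": 0,"tz": 0.5,"roll": 0,"jaw": 1}
    - {"tx": 0,"ty": 0,"tz": 0.3,"roll": 0,"jaw": 1}
    - {"tx": 0,"ty": 0,"tz": 0.3,"roll": 0,"jaw": 1}
    - {"tx": 0,"ty": 0,"tz": 0.3,"roll": 0,"jaw": 1}
    - {"tx": 0,"ty": 0,"tz": 0.15,"roll": 0,"jaw": 1}
    - {"tx": 0,"ty": 0,"tz": 0,"roll": 0,"jaw": 1}
    - {"tx": 0,"ty": 0,"tz": 0,"roll": 0,"jaw": 1}

```text
time: 48.87
position: [0.476, 0.1247, 0.0669]
orientation: [0.125, 0.992, -0.0, -0.001]
contact_force: [0.5, 0.7, 0.1]
opening: 0.0
finger_force: 0.0
```

Request:
carry_out:
  targets:
    - {"tx": 0,"ty": 0,"tz": 0.07,"roll": 0,"jaw": 1}
    - {"tx": 0,"ty": 0,"tz": 0.07,"roll": 0,"jaw": 1}
    - {"tx": 0,"ty": 0,"tz": 0,"roll": 0,"jaw": 1}
    - {"tx": 0,"ty": 0,"tz": 0,"roll": 0,"jaw": 1}

```text
time: 49.2
position: [0.477, 0.1248, 0.0624]
orientation: [0.125, 0.992, 0.0, 0.001]
contact_force: [-0.9, -0.7, 5.2]
opening: 0.005
finger_force: 2.4
```

Request:
carry_out:
  targets:
    - {"tx": 0,"ty": 0,"tz": 0.08,"roll": 0,"jaw": 1}
    - {"tx": 0,"ty": 0,"tz": 0,"roll": 0,"jaw": 1}
    - {"tx": 0,"ty": 0,"tz": 0,"roll": 0,"jaw": 1}

```text
time: 49.45
position: [0.4774, 0.1248, 0.0617]
orientation: [0.125, 0.992, -0.0, 0.0]
contact_force: [-11.2, -1.3, 28.7]
opening: -0.003
finger_force: 14.2
```

Firm stop. I'll repeat for tails 4 to 1.

Request:
carry_out:
  targets:
    - {"tx": 0,"ty": 0,"tz": -0.8,"roll": 0,"jaw": 1}
    - {"tx": 0,"ty": 0,"tz": -0.8,"roll": 0,"jaw": 1}
    - {"tx": -0.55,"ty": 0,"tz": 0,"roll": 0,"jaw": 1}
    - {"tx": -0.55,"ty": 0,"tz": 0,"roll": 0,"jaw": 1}
    - {"tx": 0,"ty": 0,"tz": 0,"roll": 0,"jaw": 1}
    - {"tx": 0,"ty": 0,"tz": 0.45,"roll": 0,"jaw": 1}
    - {"tx": 0,"ty": 0,"tz": 0.35,"roll": 0,"jaw": 1}
    - {"tx": 0,"ty": 0,"tz": 0.3,"roll": 0,"jaw": 1}
    - {"tx": 0,"ty": 0,"tz": 0.3,"roll": 0,"jaw": 1}
    - {"tx": 0,"ty": 0,"tz": 0.2,"roll": 0,"jaw": 1}
    - {"tx": 0,"ty": 0,"tz": 0,"roll": 0,"jaw": 1}
    - {"tx": 0,"ty": 0,"tz": 0,"roll": 0,"jaw": 1}

```text
time: 50.45
position: [0.5189, 0.1141, 0.0616]
orientation: [0.125, 0.992, -0.0, -0.001]
contact_force: [-13.9, -0.9, 33.0]
opening: -0.003
finger_force: 16.4
```

Request:
carry_out:
  targets:
    - {"tx": 0,"ty": 0,"tz": -0.8,"roll": 0,"jaw": 1}
    - {"tx": 0,"ty": 0,"tz": -0.8,"roll": 0,"jaw": 1}
    - {"tx": -0.55,"ty": 0,"tz": 0,"roll": 0,"jaw": 1}
    - {"tx": -0.55,"ty": 0,"tz": 0,"roll": 0,"jaw": 1}
    - {"tx": 0,"ty": 0,"tz": 0,"roll": 0,"jaw": 1}
    - {"tx": 0,"ty": 0,"tz": 0.45,"roll": 0,"jaw": 1}
    - {"tx": 0,"ty": 0,"tz": 0.35,"roll": 0,"jaw": 1}
    - {"tx": 0,"ty": 0,"tz": 0.3,"roll": 0,"jaw": 1}
    - {"tx": 0,"ty": 0,"tz": 0.3,"roll": 0,"jaw": 1}
    - {"tx": 0,"ty": 0,"tz": 0.2,"roll": 0,"jaw": 1}
    - {"tx": 0,"ty": 0,"tz": 0,"roll": 0,"jaw": 1}
    - {"tx": 0,"ty": 0,"tz": 0,"roll": 0,"jaw": 1}

```text
time: 51.45
position: [0.5611, 0.1032, 0.0617]
orientation: [0.125, 0.992, -0.0, -0.001]
contact_force: [-14.8, 1.0, 31.9]
opening: -0.003
finger_force: 15.8
```

Request:
carry_out:
  targets:
    - {"tx": 0,"ty": 0,"tz": -0.8,"roll": 0,"jaw": 1}
    - {"tx": 0,"ty": 0,"tz": -0.8,"roll": 0,"jaw": 1}
    - {"tx": -0.55,"ty": 0,"tz": 0,"roll": 0,"jaw": 1}
    - {"tx": -0.55,"ty": 0,"tz": 0,"roll": 0,"jaw": 1}
    - {"tx": 0,"ty": 0,"tz": 0,"roll": 0,"jaw": 1}
    - {"tx": 0,"ty": 0,"tz": 0.45,"roll": 0,"jaw": 1}
    - {"tx": 0,"ty": 0,"tz": 0.35,"roll": 0,"jaw": 1}
    - {"tx": 0,"ty": 0,"tz": 0.3,"roll": 0,"jaw": 1}
    - {"tx": 0,"ty": 0,"tz": 0.3,"roll": 0,"jaw": 1}
    - {"tx": 0,"ty": 0,"tz": 0.19,"roll": 0,"jaw": 1}
    - {"tx": 0,"ty": 0,"tz": 0,"roll": 0,"jaw": 1}
    - {"tx": 0,"ty": 0,"tz": 0,"roll": 0,"jaw": 1}

```text
time: 52.45
position: [0.6034, 0.0924, 0.0618]
orientation: [0.125, 0.992, -0.0, -0.002]
contact_force: [-14.4, 1.2, 28.4]
opening: -0.0
finger_force: 14.5
```

Request:
carry_out:
  targets:
    - {"tx": 0,"ty": 0,"tz": -0.8,"roll": 0,"jaw": 1}
    - {"tx": 0,"ty": 0,"tz": -0.8,"roll": 0,"jaw": 1}
    - {"tx": -0.55,"ty": 0,"tz": 0,"roll": 0,"jaw": 1}
    - {"tx": -0.55,"ty": 0,"tz": 0,"roll": 0,"jaw": 1}
    - {"tx": 0,"ty": 0,"tz": 0,"roll": 0,"jaw": 1}
    - {"tx": 0,"ty": 0,"tz": 0.45,"roll": 0,"jaw": 1}
    - {"tx": 0,"ty": 0,"tz": 0.35,"roll": 0,"jaw": 1}
    - {"tx": 0,"ty": 0,"tz": 0.3,"roll": 0,"jaw": 1}
    - {"tx": 0,"ty": 0,"tz": 0.3,"roll": 0,"jaw": 1}
    - {"tx": 0,"ty": 0,"tz": 0.19,"roll": 0,"jaw": 1}
    - {"tx": 0,"ty": 0,"tz": 0,"roll": 0,"jaw": 1}
    - {"tx": 0,"ty": 0,"tz": 0,"roll": 0,"jaw": 1}

```text
time: 53.45
position: [0.6458, 0.0815, 0.0619]
orientation: [0.125, 0.992, -0.0, -0.002]
contact_force: [-12.8, -0.1, 24.9]
opening: -0.002
finger_force: 12.5
```

Request:
carry_out:
  targets:
    - {"tx": 0,"ty": 0,"tz": -0.8,"roll": 0,"jaw": 1}
    - {"tx": 0,"ty": 0,"tz": -0.9,"roll": 0,"jaw": 1}
    - {"tx": 0,"ty": 0,"tz": -0.9,"roll": 0,"jaw": 1}
    - {"tx": 0,"ty": 0,"tz": -0.9,"roll": 0,"jaw": 1}
    - {"tx": 0,"ty": 0,"tz": -0.9,"roll": 0,"jaw": 1}
    - {"tx": 0.8,"ty": 0,"tz": -0.3,"roll": 0,"jaw": 1}
    - {"tx": 0.8,"ty": 0,"tz": -0.3,"roll": 0,"jaw": 1}
    - {"tx": 0.8,"ty": 0,"tz": -0.3,"roll": 0,"jaw": 1}
    - {"tx": 0.8,"ty": 0,"tz": 0,"roll": 0,"jaw": 1}
    - {"tx": 0.8,"ty": 0,"tz": 0,"roll": 0,"jaw": 1}
    - {"tx": 0.8,"ty": 0,"tz": 0,"roll": 0,"jaw": 1}
    - {"tx": 0,"ty": 0,"tz": 0,"roll": 0,"jaw": 1}

```text
time: 54.45
position: [0.4552, 0.1302, 0.2687]
orientation: [0.124, 0.992, -0.0, -0.003]
contact_force: [-0.2, -0.3, -0.6]
opening: 0.004
finger_force: 0.0
```

```bash
python3 - <<'E'
from h import *
print(state()['position'],state()['contact_force'])
d=snap('top');s=snap('scene')
for k in range(5):
    for a in(.060,-.095):
        p=np.array([.5462,.0429])+(k-2)*.044*np.array([-.9688,.2478])+a*np.array([.2478,.9688])
        for c in(d,s):
            try: print(k+1,a,pinz(c,p,.008),end=' | ')
            except Exception: print('-',end=' | ')
    print()
save(s,'s3.png',(190,110,400,290),3.5)
E
```

```text
[0.45524424 0.13016315 0.26865837] [-0.2021859  -0.3084606  -0.61224362]
1 0.06 (np.int64(37), array([0.019 , 0.0356, 0.0384])) | 1 0.06 (np.int64(41), array([-0.001 ,  0.0034,  0.0392])) | 1 -0.095 (np.int64(43), array([0.    , 0.0394, 0.0418])) | 1 -0.095 (np.int64(32), array([-0.0003,  0.0382,  0.0423])) | 
2 0.06 (np.int64(38), array([0.0341, 0.0358, 0.0378])) | 2 0.06 (np.int64(42), array([-0.0003,  0.0359,  0.039 ])) | 2 -0.095 (np.int64(11), array([0.0383, 0.0391, 0.0417])) | 2 -0.095 (np.int64(33), array([-0.0007,  0.0385,  0.043 ])) | 
- | 3 0.06 (np.int64(41), array([-0.0019,  0.0345,  0.0395])) | - | 3 -0.095 (np.int64(36), array([-0.0009,  0.0196,  0.0421])) | 
- | 4 0.06 (np.int64(46), array([-0.0012,  0.0175,  0.0387])) | - | 4 -0.095 (np.int64(37), array([-0.0009,  0.0382,  0.0422])) | 
5 0.06 (np.int64(191), array([0.5806, 0.5842, 0.5866])) | 5 0.06 (np.int64(44), array([-0.0014,  0.0353,  0.0401])) | - | 5 -0.095 (np.int64(37), array([-0.0018,  0.0398,  0.0432])) |
```

View pics/s3.png

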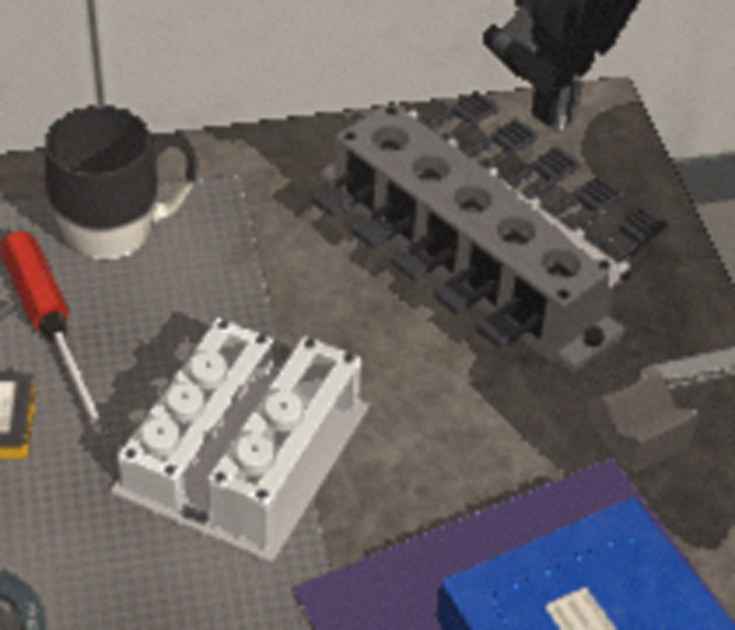

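The final view shows three pins in the low slot near (185,400), two in the high slot near (270,430), all pockets empty, and all levers home with tails at about 36 mm and paddles at about 40 mm. Handing in.

```bash
python3 -c "
from bench import job
print(job.finish_job())"
```

```text
the job is handed in; nothing more can be done
None
```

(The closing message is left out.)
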